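Urn lid under the studio microscope

TASK

Get the urn's lid (the one with the tall gilt pine-cone finial) ready for inspection: lift it out of the tray by its finial, with a light pinch of no more than 30 N because the gilding is fragile, and set it down softly, without a knock or a drop, in the middle of the round cork pad on the microscope's slide stage. The microscope stays over the stage, so slant the hand in under it and do not bump its head with the hand or the lid. Use the stage's knob, not a push on the slide, to bring the slide's brass pointer level with the long line of the scale so that the lid sits under the lens, and leave the other pieces in the tray and the urn as they are.

Things in the scene. Friction and masses are not known exactly. Their poses are not given: they have to be found in the camera images.
- lid: The urn's lid, loose, dark red stone with gilt fittings, 95 to 160 g, round about its z (up). Origin: centre of its underside. Foot flange 40 mm across, 5 mm high; gilt beaded rim 60 mm across at 5 to 9 mm; low dome up to 19 mm; neck 13 mm across; then the pine-cone finial (see finial), top at 51 mm. It stands in the tray, in one of three places.
- finial (a point): Middle of the lid's gilt pine-cone finial, 35 mm above the lid's underside. The finial reaches from 23 to 51 mm up; it is 20 mm across and straight-sided from 29 to 41 mm, tapering above and below. Hold the lid here; grip it with no more than 30 N; 40 N from each finger spoils the gilding.
- pad (a point): Centre of the top face of the round cork pad (80 mm across, 3 mm thick) on the sliding carriage, 45 mm above the table. The lid goes here; cork on a firm stage: touch down slowly, more than 30 N on the lid is a knock. The frame is that of the carriage: y along the slide, x across it (away from the robot), z up.
- carriage: Aluminium carriage (84 mm in x, 156 mm in y, top face 42 mm above the table) that slides along its own y on the microscope's base with the cork pad and brass pointer. Origin: under the pad's centre, 30 mm above the table. Travel 24 mm each way from the mark. Driven from the knob by rack and pinion; it stays where it is left. Do not push it by hand.
- pointer (a point): Tip of the small brass pointer on the carriage's far (+x) edge, 53 mm along x and 75 mm along y from the pad's centre; it moves with the carriage.
- mark (a point): End next to the pointer of the long black line (19 mm long, the scale's middle line) on the white scale fixed to the microscope's base; ticks every 5 mm to either side along y. Frame as the microscope's. When pointer and line have the same y in this frame, the pad's centre is under the lens.
- knob (a joint): Angle of the stage knob, rad, about its vertical axis; positive is anticlockwise seen from above, 0 when the pointer is at the mark. Each radian moves the carriage 8 mm along its +y (anticlockwise = towards +y). It starts between -2.4 and -1.1. Stiff (about 0.06 N m) and stays where left.
- knob_top (a point): Centre of the top of the black fluted stage knob: 36 mm diameter, 26 mm high, upright axis, top 74 mm and underside 48 mm above the table. The knob stands near the robot's side of the stage, 53 mm to -x and 100 mm to +y of the lens axis in the microscope's frame. Free all round; the bearing block under it is 28 mm high.
- scope: Video microscope, fixed: cream base plate 240 x 330 x 14 mm, steel column (32 mm thick, 440 mm high) at x 50, y -145 mm, a fixed arm at about 330 mm height from it to the head. Origin: on the table under the lens axis; x away from the robot, y along the slide, z up.
- head: The microscope's upright head, fixed over the stage on the lens axis: objective 44 mm across, its lower face 235 mm above the table (190 mm above the pad); ring light 66 mm across at 249 to 267 mm; tube and camera to 417 mm. Origin as the microscope's. A hand held upright over the pad hits it; slanted 33 to 45 degrees, leaning back towards the robot (-x) or to +y, it clears.
- lens (a point): Centre of the objective's lower face, on the lens axis.
- tray: Fixed shallow wooden tray lined with cork, 150 x 330 mm, long along its y; rim 14 mm high, cork floor 8 mm above the table. Origin: centre of its underside. The lid, a flat lid and a jar stand in it about 100 mm apart along y, in any order.
- flat_lid: Another lid, not wanted: flat pale-brown stone dish lid 70 mm across, 22 mm high, with a button knob. Origin: centre of its underside. Leave it.
- jar: Small glass jar with metal cap, 42 mm across, 50 mm high, standing in the tray. Origin: centre of its underside. Leave it.
- urn: The lidless dark red stone urn with gilt handles, 201 mm high, on a 74 mm square plinth, at the bench's right side near the robot. Origin: centre of its underside. Leave it.
Mind the look-alikes: they are no part of the job. There is more than one size of the lid; the job needs the largest.

How it is judged (in metres and radians):
At the end, for the whole second after the job is handed in: The lid stands upright and still on the cork pad, its centre within 8 mm of the pad's centre, and the brass pointer is within 2 mm of the long line along the scale (so the lid is under the lens) (horizontal distance between lid and pad below 0.008 m and z of lid in the frame of pad between -0.003 and 0.004 m and angle between lid's own z axis and vertical below 0.1 rad and y of pointer in the frame of mark between -0.002 and 0.002 m and linear speed of lid below 0.01 m/s); the robot touches nothing.
It fails at once if The lid is squeezed: the forces of the two fingers on it add up to more than 80 N (a grip of 40 N) (contact force between the fingers and lid above 80 N).
It fails at once if The lid is knocked or pressed against the stage, tray or anything of the microscope with more than 30 N, or dropped (let go while more than 5 mm above the pad) (contact force between lid and scope above 30 N or contact force between lid and tray above 30 N or (z of lid in the frame of pad above 0.005 m and contact force between the fingers and lid below 0.5 N)).
It fails at once if The microscope's head is bumped (more than 4 N) by the arm, the fingers or the lid (contact force between any of the arm, the fingers, lid and head above 4 N).
It fails at once if The carriage is pushed directly by the arm or fingers (more than 8 N) (contact force between any of the arm, the fingers and carriage above 8 N).
It fails at once if The flat lid, the jar or the urn is moved by more than 20 mm (distance of any of flat_lid, jar, urn from where it was at the start of the episode above 0.02 m).
It also fails if it takes over 70 s, if anything falls off the work surface, if the arm or the gripper's body presses on something with over 40 N, if the wrist force passes 120 N, or if a joint passes its speed limit or range.

ROBOT

A 7-joint arm with a two-finger parallel gripper is mounted at the origin on the work surface. World frame = base frame: x ahead of the robot, y to its left, z up, the work surface at z = 0. Lengths are in m, angles in degrees, forces in N, time in s.
With the tool pointing down it reaches from about 0.4 to 0.75 m from the base axis. Payload 19.5 kg.
Tool frame: the origin (TCP) lies midway between the tips of the shut fingers; the grasp point (between the pads) lies 19 mm behind it (hold_point_z is the distance from the TCP to the grasp point, in m); z points along the fingers, y is the line along which they close (so a half turn about z gives the same grasp; the last joint's range is limited). The gripper opens to 85 mm and grips with 20 to 120 N. Pads are 22 mm wide; open, the fingers measure 114 mm over their backs; the gripper's body (76 mm by 85 mm) begins 54 mm behind the grasp point. The pads swing forward as they close: fully open they stand 13 mm farther back than shut.
Start: joints at [70.606, 40.479, -1.581, 85.061, 1.261, 54.483, -4.326], TCP at [0.168, -0.55, 0.231] pointing down, gripper open.
Joint ranges: [-155.06, 155.06], [-18.47, 123.98], [-90, 86.84], [0, 140.48], [-83.41, 263.41], [0, 116], [-161.91, 161.91]. Speed limits (degrees/s): [108.29, 108.29, 147.25, 147.25, 172.46, 172.46, 172.46].

INTERFACE

Orientations are given as [roll, pitch, yaw] about the fixed x, y, z axes, in that order (R = Rz(yaw) Ry(pitch) Rx(roll)).
In Python, from station import * gives the robot as it stands. The module is installed in compiled form; this text tells all that it offers.
- The arm moves only by the tool drive_tool, never from a script. Its argument "series" is a list of rows, each a list of 7 numbers: the shift along the tool's x, y, z each as a share of 0.02 m, from -1 to 1, then the turn, a rotation vector about the tool's x, y, z each as a share of 4 degrees, from -1 to 1, then the finger opening in mm, from 0 to 85.4. In form: [[x, y, z, wx, wy, wz, hand], ...]. A call has 1 to 10 rows; each row shifts and turns the commanded pose from where the row before left it, along the tool's axes as they then stand; what a row does not reach is not made up. A row lasts 1/12 s, in which the tool goes at most 41.7 mm and 7.16 degrees, less where a joint would pass 70% of its speed; a pose out of reach is approached as far as the arm can. A call with a number of a shift or a turn outside -1 to 1 is refused whole. A call with a gripper value outside its range is refused whole. The fingers move at their own pace and stop on an object; "squeeze" is the grip in N (left out, the last holds). Time passes only in rows, so rows that do not move let the fingers close. It gives the time, the measured TCP pose, the force, the opening and the grip force at its end, in the units of the state.
- sense(): the state, without advancing time (a new reading comes with each control period).
- snapshot(name): name is "scene" or "top"; returns a dict with "color" (384x512x3 uint8, red, green, blue), "fx", "fy", "cx", "cy" (pixels), "dist" ([k1, k2, p1, p2, k3] as OpenCV has them; the pictures are not rectified), "rvec" (rotation vector, rad) and "tvec" (3), from world to camera coordinates, as OpenCV has them. Camera axes: x right, y down, z forward; pixel columns grow to the right and rows downward; lengths in m; the calibration is good to about 2 mm. A picture is of the moment at which its call begins. There is no depth.
- close_job(): hands the job in; it is judged then, once.
The state is a dict: "clock": time; "q": joint angles; "joint_vel": joint speeds; "effort": joint torques, N m; "tool_pos": TCP position; "tcp_rot": TCP orientation; "wrist_force": force on the tool from outside, world axes, zero at the start; "torque": the same for the moment, N m; "gripper_width": finger opening in m; "grip_force": force on a finger pad.
Only numpy, scipy, OpenCV 4.12 (cv2) and the standard library are available. Lean on these libraries where they do the work, as an engineer would, in place of code of your own. Each camera call takes 0.05 s, during which the arm holds its last target. There are 200 camera calls.

## Working session

There is one attempt and no reset: what is moved stays moved. The work goes in short steps, Python scripts to look and compute and a tool call to move; the robot and the scene stay as the last step left them, time stands still between calls to the robot, and variables do not carry over. Pictures are saved under pics/ and viewed, at most 10 in all, crops included, and the job is handed in when it is done.

Besides the shell and the picture viewer there is one more tool, called after "Emit:" as name(argument=value, ...), one argument or row to a line, values as JSON. drive_tool: Moves the arm, as the interface text tells. Shift numbers are shares of 0.02 m and turn numbers shares of 4 degrees, none past 1 either way. Its arguments: {"type":"object","properties":{"series":{"type":"array"},"squeeze":{"type":"number"}},"required":["series"]}

```bash
mkdir -p pics; ls; python3 - <<'E'
from station import *
import cv2
s=sense(); print({k:s[k] for k in('clock','tool_pos','tcp_rot','wrist_force','gripper_width')})
for n in('scene','top'):
    d=snapshot(n); cv2.imwrite(f'pics/{n}0.png',cv2.resize(d['color'][:,:,::-1],(800,600),interpolation=cv2.INTER_CUBIC))
    print({k:d[k] for k in d if k!='color'})
E
```

```text
pics
{'clock': 0.0, 'tool_pos': array([ 0.16808624, -0.54960288,  0.23084039]), 'tcp_rot': array([-1.79937070e+02,  2.57558806e-03,  1.70075384e+01]), 'wrist_force': array([ 0.07923575, -0.22731635,  0.02961107]), 'gripper_width': 0.08547382140214216}
{'fx': 486.55742290479924, 'fy': 486.55742290479924, 'cx': 243.12195464887813, 'cy': 191.73832934771914, 'dist': array([-0.02568087,  0.        ,  0.        ,  0.        ,  0.        ]), 'rvec': array([ 1.65535939,  2.03687838, -0.68356522]), 'tvec': array([ 0.0558208 , -0.32781676,  1.98815224])}
{'fx': 448.2889986795775, 'fy': 448.2889986795775, 'cx': 250.77347713711202, 'cy': 190.63932066790812, 'dist': array([-0.16298273,  0.        ,  0.        ,  0.        ,  0.        ]), 'rvec': array([ 2.12162543, -2.11942777,  0.18896157]), 'tvec': array([0.04067959, 0.51708879, 1.44271278])}
```

View pics/scene0.png

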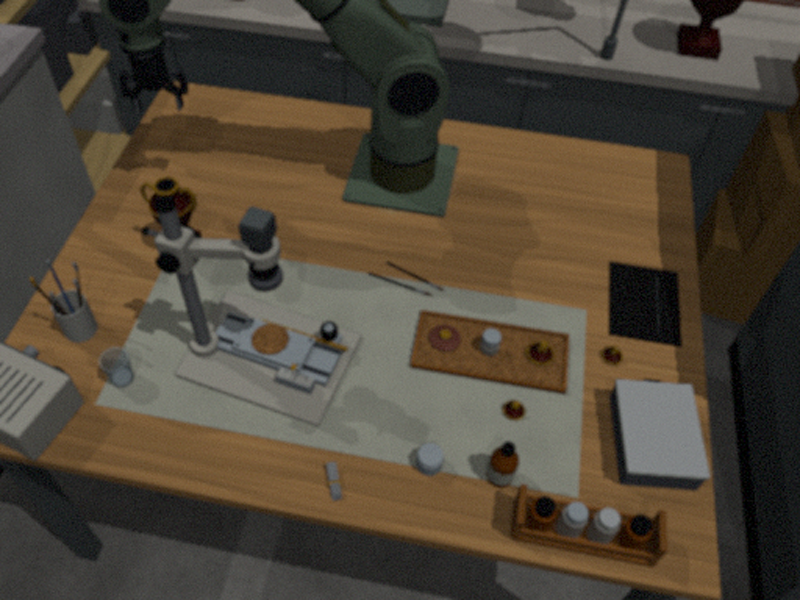

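View pics/top0.png

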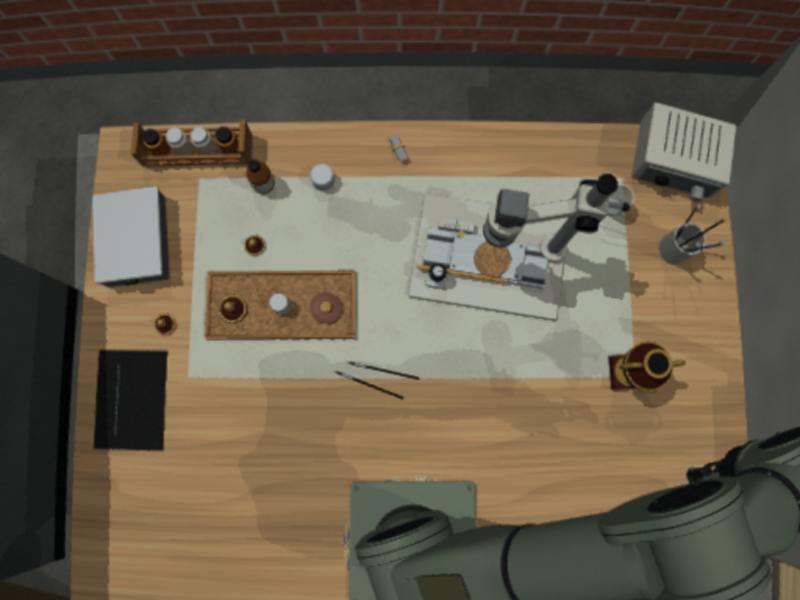

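```bash
cat > h.py <<'E'
from station import *
import cv2, numpy as np
def avg(n,k=4):
    ds=[snapshot(n) for _ in range(k)]; d=ds[0]; d['color']=np.mean([x['color'] for x in ds],0); return d
def K(d): return np.array([[d['fx'],0,d['cx']],[0,d['fy'],d['cy']],[0,0,1.]])
def proj(d,P): return cv2.projectPoints(np.atleast_2d(np.float64(P)),d['rvec'],d['tvec'],K(d),d['dist'])[0].reshape(-1,2)
def ray(d,uv):
    n=cv2.undistortPoints(np.float64([[uv]]),K(d),d['dist']).ravel(); R=cv2.Rodrigues(d['rvec'])[0]
    return -R.T@d['tvec'], R.T@np.array([n[0],n[1],1])
def atz(d,uv,z):
    o,v=ray(d,uv); return o+v*(z-o[2])/v[2]
def tri(pairs):
    A=np.zeros((3,3));b=np.zeros(3)
    for d,uv in pairs:
        o,v=ray(d,uv); v/=np.linalg.norm(v); M=np.eye(3)-np.outer(v,v); A+=M;b+=M@o
    X=np.linalg.solve(A,b); return X,[np.round(proj(d,X)[0]-uv,2) for d,uv in pairs]
def crop(d,x0,y0,w,h,s):
    c=np.clip(d['color'][y0:y0+h,x0:x0+w,::-1]*1.3,0,255).astype(np.uint8); c=cv2.resize(c,None,fx=s,fy=s,interpolation=cv2.INTER_CUBIC)
    for i in range(0,w,10): cv2.line(c,(i*s,0),(i*s,8 if (x0+i)%50 else 20),(0,255,255) ,1)
    for i in range(0,h,10): cv2.line(c,(0,i*s),(8 if (y0+i)%50 else 20,i*s),(0,255,255),1)
    return c
E
python3 - <<'E'
from h import *
import pickle
t=avg('top'); s=avg('scene'); pickle.dump((t,s),open('f0.pkl','wb'))
cv2.imwrite('pics/lids.png',np.hstack([crop(t,90,140,145,90,4)[:, :400],crop(s,260,190,100,90,4)]))
a=crop(t,250,120,130,90,6); cv2.imwrite('pics/st_top.png',a)
cv2.imwrite('pics/st_sc.png',crop(s,110,170,130,100,6))
E
```

```text
(no output)
```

View pics/lids.png

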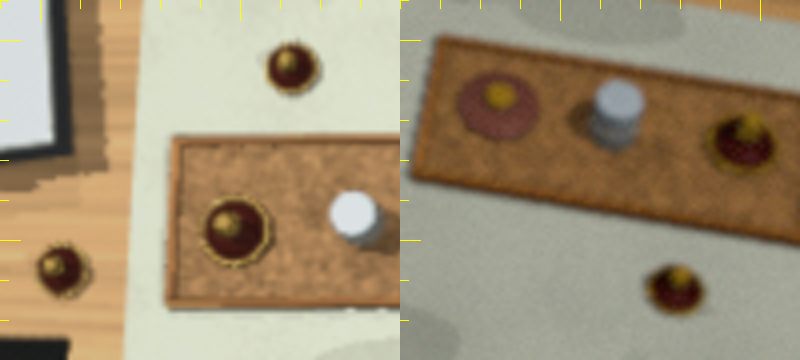

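View pics/st_top.png

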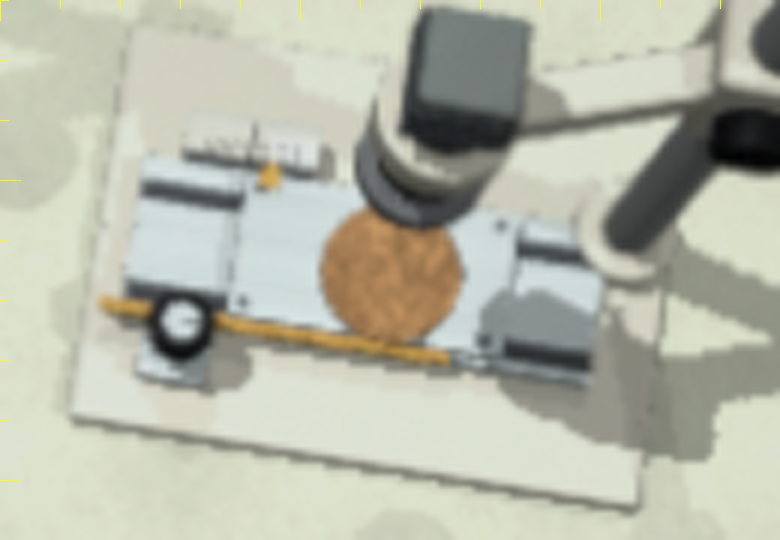

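View pics/st_sc.png

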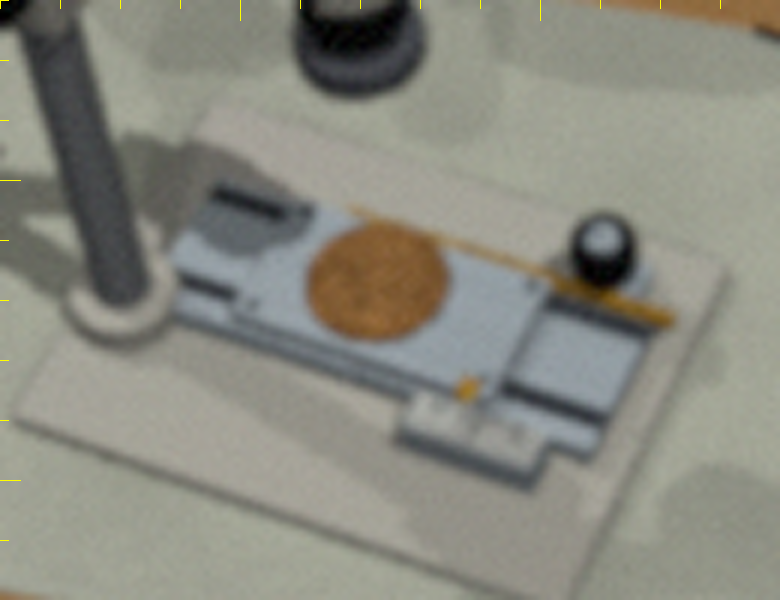

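```bash
cat > fit.py <<'E'
from h import *
import pickle
from scipy.optimize import least_squares
t,s=pickle.load(open('f0.pkl','rb'))
o=lambda c,x,y,k=6,ox=250,oy=120:(t if c=='t' else s,np.array([x/k+ox,y/k+oy])-(0.5-0.5/k))
T=lambda x,y:o('t',x,y); S=lambda x,y:o('s',x,y,6,110,170)
# base plate 240(x) by 330(y): centre unknown -> free cx, cy
obs=[('c',(1,1),T(133,27)),('c',(-1,1),T(72,415)),('c',(-1,-1),T(637,508)),('c',(-1,-1),S(215,105)),('c',(-1,1),S(728,268)),('c',(1,-1),S(15,420)),('c',(1,1),S(570,603)),
('k',0,T(183,318)),('k',0,S(602,240)),('p',0,T(392,273)),('p',0,S(378,281)),('n',0,T(270,176)),('n',0,S(467,388))]
def pts(p):
    x,y,a,sl,cx,cy=p; out=[]
    for k,v,_ in obs:
        L={'c':lambda:(cx+v[0]*.12,cy+v[1]*.165,.014),'k':lambda:(-.053,.1,.074),'p':lambda:(0,sl,.045),'n':lambda:(.053,sl+.075,.043)}[k]()
        out.append((x+np.cos(a)*L[0]-np.sin(a)*L[1],y+np.sin(a)*L[0]+np.cos(a)*L[1],L[2]))
    return out
def res(p): return np.concatenate([proj(ob[2][0],q)[0]-ob[2][1] for ob,q in zip(obs,pts(p))])
r=least_squares(res,[.6,-.2,0,-.01,0,0]); p=r.x
print('scope',p[:2],np.degrees(p[2]),'slide',p[3],'base c',p[4:])
for ob,e in zip(obs,r.fun.reshape(-1,2)): print(ob[0],ob[1],np.round(e,2))
print('knob tri',tri([obs[7][2],obs[8][2]]),'pad tri',tri([obs[9][2],obs[10][2]]))
x,y,a=p[:3]
w=lambda X,Y:(x+np.cos(a)*X-np.sin(a)*Y,y+np.sin(a)*X+np.cos(a)*Y)
print('knob',w(-.053,.1),'pad at mark',w(0,0),'ang',p[3]/.008)
L=lambda x,y:o('t',x,y,4,90,140); M=lambda x,y:o('s',x-400,y,4,260,190)
print('rim',tri([L(237,231),M(743,143)]),'fin top',tri([L(226,221),M(750,117)]))
# lid by segmentation: darkness/redness weighted silhouettes
for d,(u,v),nm in((t,(149,197.5),'t'),(s,(346,225),'s')):
    u0,v0=int(u)-12,int(v)-12; c=d['color'][v0:v0+25,u0:u0+25]
    m=((c[...,2]<55)&(c[...,0]<130)).astype(np.uint8); n,lab,st,ce=cv2.connectedComponentsWithStats(m)
    i=1+np.argmax(st[1:,4]); print(nm,st[i],ce[i]+[u0,v0])
E
python3 fit.py
```

```text
scope [ 0.60556443 -0.16098674] -8.758151058769991 slide -0.013113392268106084 base c [ 0.01716961 -0.00853575]
c (1, 1) [-1.31 -0.93]
c (-1, 1) [-1.36  0.66]
c (-1, -1) [ 0.08 -0.33]
c (-1, -1) [-0.82 -1.48]
c (-1, 1) [ 0.66 -1.48]
c (1, -1) [-1.5  -0.32]
c (1, 1) [-0.61  1.22]
k 0 [-0.4   1.29]
k 0 [ 0.07 -0.92]
p 0 [-0.4   0.58]
p 0 [-0.14 -0.39]
n 0 [ 0.04 -1.34]
n 0 [-0.76  1.61]
knob tri (array([ 0.57247122, -0.05438021,  0.07446329]), [array([-0.31,  0.05]), array([-0.32, -0.03])]) pad tri (array([ 0.60526   , -0.17414452,  0.04536282]), [array([-0.34,  0.07]), array([-0.35, -0.05])])
knob (np.float64(0.5684088133543547), np.float64(-0.054082765984347414)) pad at mark (np.float64(0.6055644267056358), np.float64(-0.16098674344304675)) ang -1.6391740335132605
rim (array([0.49946833, 0.39220026, 0.01562003]), [array([-0.47,  0.04]), array([-0.48,  0.02])]) fin top (array([0.50106428, 0.39143037, 0.05586277]), [array([-0.25,  0.02]), array([-0.25,  0.01])])
t [  2   5  20  17 254] [149.2007874  197.82677165]
s [  0   0  25  25 625] [346. 225.]
```

```bash
sed -i "s/^def pts/if 1: obs=[q for q in obs if q[0]!='c']\ndef pts/" fit.py; sed -i "s/tri(\[obs\[7\].*$/'')/" fit.py; python3 fit.py; cat > rect.py <<'E'
from h import *
def rect(d,p,z=.044,y=(-.03,.13),xx=(.02,.08),k=5000):
    X,Y=np.meshgrid(np.arange(xx[1],xx[0],-1/k),np.arange(y[1],y[0],-1/k),indexing='ij')
    x0,y0,a=p; P=np.stack([x0+np.cos(a)*X-np.sin(a)*Y,y0+np.sin(a)*X+np.cos(a)*Y,0*X+z],-1).reshape(-1,3)
    uv=proj(d,P).astype(np.float32).reshape(*X.shape,2)
    return cv2.remap(np.clip(d['color']*1.2,0,255).astype(np.uint8)[...,::-1],uv[...,0].copy(),uv[...,1].copy(),cv2.INTER_CUBIC)
E
cat > r.py <<'E'
from rect import *
import subprocess,io,contextlib
with contextlib.redirect_stdout(io.StringIO()): import fit
from fit import t,s,p
im=np.vstack([rect(t,p[:3]),rect(s,p[:3])])
for i in range(0,800,50): cv2.line(im,(i,0),(i,6),(0,0,255),1);cv2.line(im,(i,300),(i,306),(0,0,255),1)
cv2.imwrite('pics/rect0.png',im[:600,:800])
E
python3 r.py
```

```text
scope [ 0.60540863 -0.16109151] -8.916280202193587 slide -0.012922022895654249 base c [0. 0.]
k 0 [-0.4   1.25]
k 0 [ 0.06 -0.88]
p 0 [-0.42  0.63]
p 0 [-0.1  -0.42]
n 0 [ 0.06 -1.34]
n 0 [-0.79  1.61]
knob tri 
knob (np.float64(0.5685482007208355), np.float64(-0.05408539407772406)) pad at mark (np.float64(0.6054086314125089), np.float64(-0.1610915090862802)) ang -1.615252861956781
rim (array([0.49946833, 0.39220026, 0.01562003]), [array([-0.47,  0.04]), array([-0.48,  0.02])]) fin top (array([0.50106428, 0.39143037, 0.05586277]), [array([-0.25,  0.02]), array([-0.25,  0.01])])
t [  2   5  20  17 254] [149.2007874  197.82677165]
s [  0   0  25  25 625] [346. 225.]
```

View pics/rect0.png

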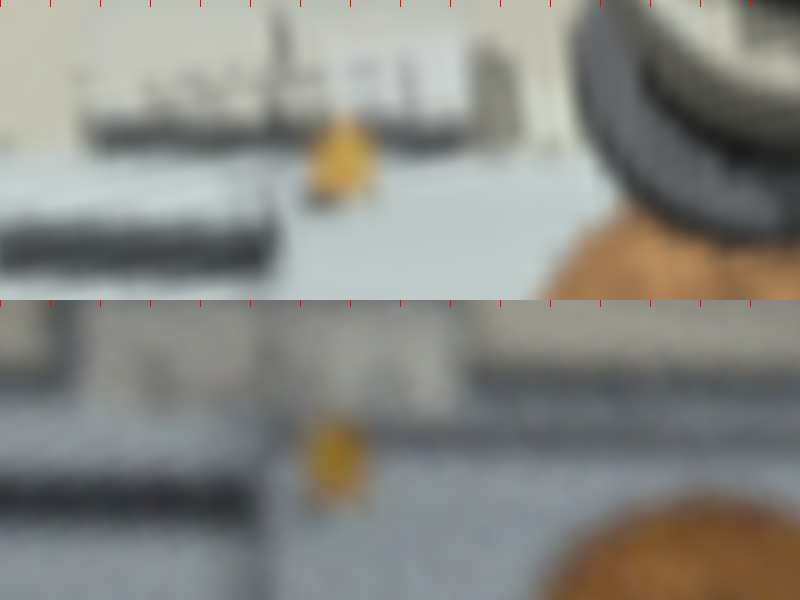

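```bash
sed -i "s/'n':lambda:(.053/'n':lambda:(.048/" fit.py; python3 fit.py|grep -v ^[ts]; cat > plan.py <<'E'
from h import *
from scipy.spatial.transform import Rotation as R
def pose():
    s=sense(); return np.array(s['tool_pos']),R.from_euler('xyz',s['tcp_rot'],degrees=True),s
def leg(p0,r0,p1,r1,n=None,hand=85,lin=.02,rot=4.):
    """rows from pose 0 to pose 1, shift then turn in each row; returns compact text"""
    p1=np.asarray(p1,float); rv=(r0.inv()*r1).as_rotvec(degrees=True)
    n=n or int(np.ceil(max(np.linalg.norm(p1-p0)/lin,np.linalg.norm(rv)/rot)+1e-6)); out=[]
    for i in range(n):
        rc=r0*R.from_rotvec(rv*i/n,degrees=True); d=rc.inv().apply((p1-p0)/n)/.02
        out.append([round(float(v),2)+0 for v in (*d,*(rv/n/4))]+[hand])
    return out
def show(rows):
    i=0
    while i<len(rows):
        j=i
        while j<len(rows) and rows[j]==rows[i]: j+=1
        print(j-i,'x',rows[i]); i=j
E
python3 - <<'E'
from plan import *
import pickle
t,s=pickle.load(open('f0.pkl','rb'))
print('urn',atz(t,(421,231.7),.2))
p,r,st=pose(); print(p,st['q'])
D=lambda yaw:R.from_euler('xyz',[180,0,yaw],degrees=True)
A=[([.17,-.55,.36],D(17)),([.33,-.36,.36],D(26)),([.45,-.06,.3],D(37)),([.572,-.0545,.16],D(37))]
for P,Q in A: show(leg(p,r,P,Q)); p,r=np.array(P),Q; print()
E
```

```text
k 0 [-0.35  0.62]
k 0 [-0.14 -0.38]
p 0 [-0.42  0.3 ]
p 0 [-0.21 -0.15]
n 0 [ 0.02 -0.43]
n 0 [-0.46  0.79]
knob tri 
knob (np.float64(0.5706744506928779), np.float64(-0.054256234261313985)) pad at mark (np.float64(0.6065834276301556), np.float64(-0.16158537930271483)) ang -1.5599332194410376
rim (array([0.49946833, 0.39220026, 0.01562003]), [array([-0.47,  0.04]), array([-0.48,  0.02])]) fin top (array([0.50106428, 0.39143037, 0.05586277]), [array([-0.25,  0.02]), array([-0.25,  0.01])])
urn [ 0.36338751 -0.47088047  0.2       ]
[ 0.16813019 -0.54982492  0.23124423] [70.60776002 40.48090285 -1.58106714 85.06360222  1.26031451 54.4818221
 -4.32702728]
3 x [0.01, 0.0, -0.92, 0.0, 0.0, 0.0, 85]
4 x [0.01, 0.01, -0.92, 0.0, 0.0, 0.0, 85]

1 x [0.8, -0.52, 0.0, 0.0, 0.0, -0.17, 85]
1 x [0.81, -0.51, 0.0, 0.0, 0.0, -0.17, 85]
1 x [0.81, -0.5, 0.0, 0.0, 0.0, -0.17, 85]
1 x [0.82, -0.49, 0.0, 0.0, 0.0, -0.17, 85]
1 x [0.83, -0.48, 0.0, 0.0, 0.0, -0.17, 85]
1 x [0.83, -0.47, 0.0, 0.0, 0.0, -0.17, 85]
1 x [0.84, -0.46, 0.0, 0.0, 0.0, -0.17, 85]
1 x [0.84, -0.45, 0.0, 0.0, 0.0, -0.17, 85]
1 x 
[... 272 characters left out ...]
0.63, 0.18, 0.0, 0.0, -0.16, 85]
1 x [0.72, -0.62, 0.18, 0.0, 0.0, -0.16, 85]
2 x [0.73, -0.61, 0.18, 0.0, 0.0, -0.16, 85]
1 x [0.74, -0.6, 0.18, 0.0, 0.0, -0.16, 85]
1 x [0.75, -0.59, 0.18, 0.0, 0.0, -0.16, 85]
1 x [0.75, -0.58, 0.18, 0.0, 0.0, -0.16, 85]
1 x [0.76, -0.57, 0.18, 0.0, 0.0, -0.16, 85]
1 x [0.77, -0.56, 0.18, 0.0, 0.0, -0.16, 85]
1 x [0.77, -0.55, 0.18, 0.0, 0.0, -0.16, 85]
1 x [0.78, -0.55, 0.18, 0.0, 0.0, -0.16, 85]
1 x [0.78, -0.54, 0.18, 0.0, 0.0, -0.16, 85]
1 x [0.79, -0.53, 0.18, 0.0, 0.0, -0.16, 85]
1 x [0.8, -0.52, 0.18, 0.0, 0.0, -0.16, 85]
1 x [0.8, -0.51, 0.18, 0.0, 0.0, -0.16, 85]
1 x [0.81, -0.5, 0.18, 0.0, 0.0, -0.16, 85]

10 x [0.5, 0.35, 0.7, 0.0, 0.0, 0.0, 85]
```

Emit:
drive_tool(
  series=[
    [0, 0, -1, 0, 0, 0, 85],
    [0, 0, -1, 0, 0, 0, 85],
    [0, 0, -1, 0, 0, 0, 85],
    [0, 0, -1, 0, 0, 0, 85],
    [0, 0, -1, 0, 0, 0, 85],
    [0, 0, -1, 0, 0, 0, 85],
    [0.8, -0.52, 0, 0, 0, -0.17, 85],
    [0.81, -0.51, 0, 0, 0, -0.17, 85],
    [0.81, -0.5, 0, 0, 0, -0.17, 85],
    [0.82, -0.49, 0, 0, 0, -0.17, 85],
  ],
)

```text
clock: 1.33
tool_pos: [0.2177, -0.4906, 0.3513]
tcp_rot: [180.0, -0.0, 19.7]
wrist_force: [0.5, -0.7, 0.2]
gripper_width: 0.0851
grip_force: 0.0
```

Emit:
drive_tool(
  series=[
    [0.83, -0.48, 0, 0, 0, -0.17, 85],
    [0.83, -0.47, 0, 0, 0, -0.17, 85],
    [0.84, -0.46, 0, 0, 0, -0.17, 85],
    [0.84, -0.45, 0, 0, 0, -0.17, 85],
    [0.85, -0.44, 0, 0, 0, -0.17, 85],
    [0.85, -0.43, 0, 0, 0, -0.17, 85],
    [0.86, -0.42, 0, 0, 0, -0.17, 85],
    [0.86, -0.41, 0, 0, 0, -0.17, 85],
    [0.87, -0.4, 0, 0, 0, -0.17, 85],
  ],
)

```text
clock: 2.08
tool_pos: [0.3286, -0.3591, 0.3514]
tcp_rot: [180.0, -0.0, 25.9]
wrist_force: [-1.1, -0.1, -0.2]
gripper_width: 0.085
grip_force: 0.0
```

Emit:
drive_tool(
  series=[
    [0.7, -0.64, 0.18, 0, 0, -0.16, 85],
    [0.71, -0.63, 0.18, 0, 0, -0.16, 85],
    [0.72, -0.62, 0.18, 0, 0, -0.16, 85],
    [0.73, -0.61, 0.18, 0, 0, -0.16, 85],
    [0.73, -0.61, 0.18, 0, 0, -0.16, 85],
    [0.74, -0.6, 0.18, 0, 0, -0.16, 85],
    [0.75, -0.59, 0.18, 0, 0, -0.16, 85],
    [0.75, -0.58, 0.18, 0, 0, -0.16, 85],
  ],
)

```text
clock: 2.75
tool_pos: [0.3853, -0.2179, 0.3224]
tcp_rot: [180.0, -0.0, 31.0]
wrist_force: [1.2, -0.3, -0.6]
gripper_width: 0.0851
grip_force: 0.0
```

Emit:
drive_tool(
  series=[
    [0.76, -0.57, 0.18, 0, 0, -0.16, 85],
    [0.77, -0.56, 0.18, 0, 0, -0.16, 85],
    [0.77, -0.55, 0.18, 0, 0, -0.16, 85],
    [0.78, -0.55, 0.18, 0, 0, -0.16, 85],
    [0.78, -0.54, 0.18, 0, 0, -0.16, 85],
    [0.79, -0.53, 0.18, 0, 0, -0.16, 85],
    [0.8, -0.52, 0.18, 0, 0, -0.16, 85],
    [0.8, -0.51, 0.18, 0, 0, -0.16, 85],
    [0.81, -0.5, 0.18, 0, 0, -0.16, 85],
    [0, 0, 0, 0, 0, 0, 85],
  ],
)

```text
clock: 3.58
tool_pos: [0.4503, -0.0571, 0.2896]
tcp_rot: [-179.9, -0.0, 37.0]
wrist_force: [0.4, 1.2, -1.4]
gripper_width: 0.0848
grip_force: 0.0
```

```bash
python3 - <<'E'
from plan import *
p,r,st=pose(); print(st['clock'],p,st['tcp_rot'],st['q'])
D=lambda yaw:R.from_euler('xyz',[180,0,yaw],degrees=True)
A=[([.5715,-.0545,.15],D(37)),([.5715,-.0545,.052],D(37))]
for P,Q in A: show(leg(p,r,P,Q)); p,r=np.array(P),Q; print()
E
```

```text
3.5833 [ 0.45027032 -0.05706882  0.28961952] [-1.79925712e+02 -4.44437608e-02  3.69860957e+01] [  9.27759468  26.03552072  -9.66778658 102.9720075    5.2986095
  51.44399084 -55.74786028]
5 x [0.49, 0.36, 0.7, 0.0, 0.0, 0.0, 85]
5 x [0.49, 0.35, 0.7, 0.0, 0.0, 0.0, 85]

5 x [0.0, 0.0, 0.98, 0.0, 0.0, 0.0, 85]
```

Emit:
drive_tool(
  series=[
    [0.49, 0.36, 0.7, 0, 0, 0, 85],
    [0.49, 0.36, 0.7, 0, 0, 0, 85],
    [0.49, 0.36, 0.7, 0, 0, 0, 85],
    [0.49, 0.36, 0.7, 0, 0, 0, 85],
    [0.49, 0.36, 0.7, 0, 0, 0, 85],
    [0.49, 0.35, 0.7, 0, 0, 0, 85],
    [0.49, 0.35, 0.7, 0, 0, 0, 85],
    [0.49, 0.35, 0.7, 0, 0, 0, 85],
    [0.49, 0.35, 0.7, 0, 0, 0, 85],
    [0.49, 0.35, 0.7, 0, 0, 0, 85],
  ],
)

```text
clock: 4.42
tool_pos: [0.5709, -0.059, 0.1494]
tcp_rot: [180.0, 0.0, 36.7]
wrist_force: [-0.1, -0.4, 1.0]
gripper_width: 0.0849
grip_force: 0.0
```

Emit:
drive_tool(
  series=[
    [0, 0, 0.9, 0, 0, 0, 85],
    [0, 0, 0.9, 0, 0, 0, 85],
    [0, 0, 0.9, 0, 0, 0, 85],
    [0, 0, 0.9, 0, 0, 0, 85],
    [0, 0, 0.6, 0, 0, 0, 85],
    [0, 0, 0.4, 0, 0, 0, 85],
    [0, 0, 0, 0, 0, 0, 85],
    [0, 0, 0, 0, 0, 0, 85],
  ],
)

```text
clock: 5.08
tool_pos: [0.5706, -0.0586, 0.0585]
tcp_rot: [180.0, -0.0, 36.7]
wrist_force: [0.6, 0.3, 0.4]
gripper_width: 0.0849
grip_force: 0.0
```

```bash
python3 - <<'E'
from h import *
s=avg('scene',2); cv2.imwrite('pics/knob1.png',crop(s,150,150,110,100,6))
E
```

```text
(no output)
```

View pics/knob1.png

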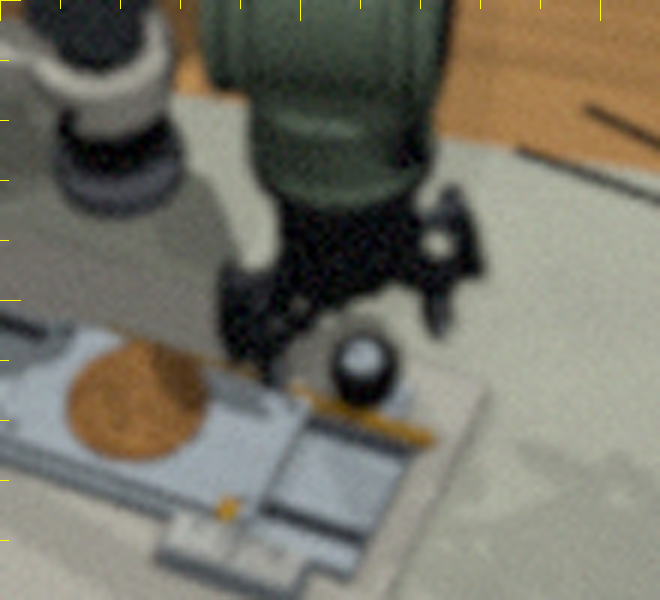

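```bash
python3 - <<'E'
from plan import *
p,r,st=pose(); s=snapshot('scene')
for q in (p+[0,0,.013],[.5715,-.0545,.074],[.575,-.0545,.074],p+[0,0,.013]+r.apply([0,.0425,0]),p+[0,0,.013]-r.apply([0,.0425,0])): print((proj(s,q)[0]-[150,150])*6)
show(leg(p,r,[.5725,-.0545,.0535],R.from_euler('xyz',[180,0,37],degrees=True)))
E
```

```text
[350.89488447 356.35327829]
[357.83609775 356.35827551]
[356.29363728 361.45707894]
[278.40000381 382.70414121]
[422.34755398 330.38017659]
1 x [0.19, -0.12, 0.27, 0.01, -0.01, -0.07, 85]
```

Emit:
drive_tool(
  series=[
    [0.23, -0.11, 0, 0, 0, 0, 85],
    [0, 0, 0.25, 0, 0, 0, 85],
    [0, 0, 0, 0, 0, 0, 60],
    [0, 0, 0, 0, 0, 0, 45],
    [0, 0, 0, 0, 0, 0, 30],
    [0, 0, 0, 0, 0, 0, 30],
    [0, 0, 0, 0, 0, 0, 30],
    [0, 0, 0, 0, 0, 0, 30],
    [0, 0, 0, 0, 0, 0, 30],
    [0, 0, 0, 0, 0, 0, 30],
  ],
  squeeze=30,
)

```text
clock: 6.07
tool_pos: [0.5725, -0.0537, 0.0534]
tcp_rot: [-180.0, 0.0, 36.7]
wrist_force: [-3.6, 2.6, 7.3]
gripper_width: 0.0351
grip_force: 29.4
```

Emit:
drive_tool(
  series=[
    [0, 0, 0, 0, 0, -0.5, 30],
    [0, 0, 0, 0, 0, -1, 30],
    [0, 0, 0, 0, 0, -1, 30],
    [0, 0, 0, 0, 0, -1, 30],
    [0, 0, 0, 0, 0, -1, 30],
    [0, 0, 0, 0, 0, -1, 30],
    [0, 0, 0, 0, 0, -1, 30],
    [0, 0, 0, 0, 0, -1, 30],
    [0, 0, 0, 0, 0, -1, 30],
    [0, 0, 0, 0, 0, -1, 30],
  ],
)

```text
clock: 6.9
tool_pos: [0.572, -0.0533, 0.0534]
tcp_rot: [-179.9, -0.0, 74.9]
wrist_force: [-8.8, 5.1, 10.2]
gripper_width: 0.0348
grip_force: 29.7
```

Emit:
drive_tool(
  series=[
    [0, 0, 0, 0, 0, -1, 30],
    [0, 0, 0, 0, 0, -1, 30],
    [0, 0, 0, 0, 0, -1, 30],
    [0, 0, 0, 0, 0, -1, 30],
    [0, 0, 0, 0, 0, -1, 30],
    [0, 0, 0, 0, 0, -1, 30],
    [0, 0, 0, 0, 0, -1, 30],
    [0, 0, 0, 0, 0, -1, 30],
    [0, 0, 0, 0, 0, -1, 30],
    [0, 0, 0, 0, 0, -1, 30],
  ],
)

```text
clock: 7.73
tool_pos: [0.5712, -0.0534, 0.0533]
tcp_rot: [-179.8, -0.1, 114.9]
wrist_force: [-15.1, 5.7, 13.9]
gripper_width: 0.0348
grip_force: 30.1
```

Emit:
drive_tool(
  series=[
    [0, 0, 0, 0, 0, -1, 30],
    [0, 0, 0, 0, 0, -1, 30],
    [0, 0, 0, 0, 0, -0.5, 30],
    [0, 0, 0, 0, 0, 0, 30],
    [0, 0, 0, 0, 0, 0, 30],
  ],
)

```text
clock: 8.15
tool_pos: [0.5711, -0.0535, 0.0533]
tcp_rot: [-179.8, -0.1, 124.8]
wrist_force: [-15.9, 5.2, 14.2]
gripper_width: 0.0346
grip_force: 30.2
```

```bash
cat > m.py <<'E'
from rect import *
import pickle,sys,contextlib,io
with contextlib.redirect_stdout(io.StringIO()): import fit
p=fit.p[:3]; f0=pickle.load(open('f0.pkl','rb')); f1=(avg('top',6),avg('scene',6)); pickle.dump(f1,open('f1.pkl','wb'))
# brass pointer: yellow blob centroid in rectified patch
def cen(d):
    im=rect(d,p,z=.043,y=(.03,.11),xx=(.04,.07),k=4000).astype(float); w=im[...,2]-im[...,0]; w=np.clip(w-.5*w.max(),0,None)
    n,lab,st,ce=cv2.connectedComponentsWithStats((w>0).astype(np.uint8)); i=1+np.argmax(st[1:,4]); w=w*(lab==i); Y,X=np.mgrid[:w.shape[0],:w.shape[1]]
    return round(110-(w*X).sum()/w.sum()/4,2),round(70-(w*Y).sum()/w.sum()/4,2),int(w.max())
def pad(d):
    im=rect(d,p,z=.045,y=(-.07,.05),xx=(-.06,.06),k=2000).astype(float); return im
def line(d):
    im=rect(d,p,z=.043,y=(.03,.12),xx=(.068,.078),k=4000).astype(float).mean(2).mean(0); return im
for n,a,b in zip(('top','scene'),f0,f1):
    print(n,'before',cen(a),'after',cen(b))
    for f in (a,b):
        l=line(f); g=l-cv2.GaussianBlur(l[None],(0,0),16)[0]; sub=slice(100,260); i=100+np.argmin(g[sub]); w=np.clip(-g[i-12:i+13],0,None); print('  line y',round(120-(i-12+(w*np.arange(25)).sum()/w.sum())/4,2),round(float(-g[i]),1))
im=np.vstack([rect(f1[0],p),rect(f1[1],p)])[:600,:800]
for i in range(0,800,50):
    for r in(0,300): cv2.line(im,(i,r),(i,r+6),(0,0,255),1)
cv2.imwrite(f'pics/{sys.argv[1]}.png',im)
E
python3 m.py rect1
```

```text
top before (np.float64(62.06), np.float64(46.4), 58) after (np.float64(91.35), np.float64(52.74), 2)
  line y 74.87 20.0
  line y 96.08 0.3
scene before (np.float64(63.01), np.float64(45.62), 51) after (np.float64(75.38), np.float64(45.8), 53)
  line y 77.13 4.7
  line y 76.65 5.8
```

```bash
python3 - <<'E'
import pickle,contextlib,io
from h import *
with contextlib.redirect_stdout(io.StringIO()): import fit
x,y,a=fit.p[:3]; f=pickle.load(open('f0.pkl','rb'))
P=np.array([x+np.cos(a)*.06-np.sin(a)*.07,y+np.sin(a)*.06+np.cos(a)*.07,.043]); e=np.array([-np.sin(a),np.cos(a),0]); ex=np.array([np.cos(a),np.sin(a),0])
for d in f:
    o,_=ray(d,(250,190)); v=P-o; print(o, 'dy/dz',(v@e)/v[2],'dx/dz',(v@ex)/v[2])
E
```

```text
[0.24187122 0.02933383 1.5136359 ] dy/dz 0.039859125518350795 dx/dz -0.3067061280423009
[1.4689296  0.21355972 1.36380615] dy/dz 0.334110424102235 dx/dz 0.5521424406244381
```

Emit:
drive_tool(
  series=[
    [0, 0, 0, 0, 0, -0.75, 30],
    [0, 0, 0, 0, 0, 0, 30],
    [0, 0, 0, 0, 0, 0, 30],
    [0, 0, 0, 0, 0, 0, 50],
    [0, 0, 0, 0, 0, 0, 65],
    [0, 0, 0, 0, 0, 0, 80],
    [0, 0, -0.3, 0, 0, 0, 85],
    [0, 0, -0.7, 0, 0, 0, 85],
    [0, 0, -1, 0, 0, 0, 85],
    [0, 0, -1, 0, 0, 0, 85],
  ],
)

```text
clock: 9.58
tool_pos: [0.5727, -0.0539, 0.1141]
tcp_rot: [-180.0, -0.0, 127.7]
wrist_force: [0.7, 0.6, -0.3]
gripper_width: 0.0853
grip_force: 0.0
```

Emit:
drive_tool(
  series=[
    [0, 0, -1, 0, 0, 0, 85],
    [0, 0, -1, 0, 0, 0, 85],
    [0, 0, -1, 0, 0, 0, 85],
    [0, 0, -1, 0, 0, 0, 85],
  ],
)

```text
clock: 9.92
tool_pos: [0.5728, -0.054, 0.1946]
tcp_rot: [180.0, 0.0, 127.7]
wrist_force: [-0.3, -0.0, 0.2]
gripper_width: 0.0852
grip_force: 0.0
```

```bash
python3 - <<'E'
from plan import *
p,r,st=pose(); print(st['clock'],p,st['tcp_rot'],st['q'])
E_=lambda th,yaw:R.from_euler('xyz',[180,-th,yaw],degrees=True)
g=E_(40,38); z=g.apply([0,0,1]); G=np.array([.500,.3918,.046])+.012*z; pre=G-.07*z; print(G,pre)
A=[([.46,.15,.22],E_(0,80)),(pre+[0,0,.06],E_(40,38)),(pre,g),(G,g)]
for P,Q in A: show(leg(p,r,P,Q,hand=50)); p,r=np.array(P),Q; print()
E
```

```text
9.9167 [ 0.57277256 -0.05401216  0.19462315] [1.79976588e+02 1.97199711e-03 1.27727969e+02] [ 20.02323169  46.42282384 -36.63576204  87.31848367  31.12650111
  56.71649363  12.28636744]
[0.50607828 0.39654887 0.03680747] [0.47062163 0.36884711 0.09043058]
1 x [0.96, 0.15, -0.11, 0.0, 0.0, 0.99, 50]
1 x [0.97, 0.08, -0.11, 0.0, 0.0, 0.99, 50]
1 x [0.97, 0.01, -0.11, 0.0, 0.0, 0.99, 50]
1 x [0.97, -0.05, -0.11, 0.0, 0.0, 0.99, 50]
1 x [0.96, -0.12, -0.11, 0.0, 0.0, 0.99, 50]
1 x [0.95, -0.19, -0.11, 0.0, 0.0, 0.99, 50]
1 x [0.94, -0.25, -0.11, 0.0, 0.0, 0.99, 50]
1 x [0.92, -0.32, -0.11, 0.0, 0.0, 0.99, 50]
1 x [0.89, -0.38, -0.11, 0.0, 0.0, 0.99, 50]
1 x [0.87, -0.44, -0.11, 0.0, 0.0, 0.99, 50]
1 x [0.83, -0.5, -0.11, 0.0, 0.0, 0.99, 50]
1 x [0.8, -0.56, -0.11, 0.0, 0.0, 0.99, 50]

1 x [0.72, -0.09, 0.23, -0.24, 0.64, 0.67, 50]
1 x [0.71, -0.13, 0.26, -0.24, 0.64, 0.67, 50]
1 x [0.69, -0.17, 0.29, -0.24, 0.64, 0.67, 50]
1 x [0.67, -0.2, 0.32, -0.24, 0.64, 0.67, 50]
1 x [0.64, -0.24, 0.34, -0.24, 0.64, 0.67, 50]
1 x [0.61, -0.28, 0.37, -0.24, 0.64, 0.67, 50]
1 x [0.58, -0.31, 0.39, -0.24, 0.64, 0.67, 50]
1 x [0.55, -0.34, 0.41, -0.24, 0.64, 0.67, 50]
1 x [0.52, -0.38, 0.42, -0.24, 0.64, 0.67, 50]
1 x [0.48, -0.41, 0.44, -0.24, 0.64, 0.67, 50]
1 x [0.44, -0.44, 0.45, -0.24, 0.64, 0.67, 50]
1 x [0.4, -0.46, 0.46, -0.24, 0.64, 0.67, 50]
1 x [0.35, -0.49, 0.47, -0.24, 0.64, 0.67, 50]
1 x [0.31, -0.51, 0.48, -0.24, 0.64, 0.67, 50]
1 x [0.26, -0.53, 0.48, -0.24, 0.64, 0.67, 50]

4 x [-0.48, 0.0, 0.57, 0.0, 0.0, 0.0, 50]

4 x [0.0, 0.0, 0.88, 0.0, 0.0, 0.0, 50]
```

Emit:
drive_tool(
  series=[
    [0.96, 0.15, -0.11, 0, 0, 0.99, 50],
    [0.97, 0.08, -0.11, 0, 0, 0.99, 50],
    [0.97, 0.01, -0.11, 0, 0, 0.99, 50],
    [0.97, -0.05, -0.11, 0, 0, 0.99, 50],
    [0.96, -0.12, -0.11, 0, 0, 0.99, 50],
    [0.95, -0.19, -0.11, 0, 0, 0.99, 50],
    [0.94, -0.25, -0.11, 0, 0, 0.99, 50],
    [0.92, -0.32, -0.11, 0, 0, 0.99, 50],
    [0.89, -0.38, -0.11, 0, 0, 0.99, 50],
    [0.87, -0.44, -0.11, 0, 0, 0.99, 50],
  ],
)

```text
clock: 10.75
tool_pos: [0.4781, 0.1166, 0.2157]
tcp_rot: [180.0, -0.0, 87.9]
wrist_force: [0.4, 0.2, 0.5]
gripper_width: 0.0498
grip_force: 0.0
```

Emit:
drive_tool(
  series=[
    [0.83, -0.5, -0.11, 0, 0, 0.99, 50],
    [0.8, -0.56, -0.11, 0, 0, 0.99, 50],
    [0.72, -0.09, 0.23, -0.24, 0.64, 0.67, 50],
    [0.71, -0.13, 0.26, -0.24, 0.64, 0.67, 50],
    [0.69, -0.17, 0.29, -0.24, 0.64, 0.67, 50],
    [0.67, -0.2, 0.32, -0.24, 0.64, 0.67, 50],
    [0.64, -0.24, 0.34, -0.24, 0.64, 0.67, 50],
    [0.61, -0.28, 0.37, -0.24, 0.64, 0.67, 50],
    [0.58, -0.31, 0.39, -0.24, 0.64, 0.67, 50],
    [0.55, -0.34, 0.41, -0.24, 0.64, 0.67, 50],
  ],
)

```text
clock: 11.58
tool_pos: [0.4651, 0.267, 0.1829]
tcp_rot: [176.1, -21.6, 59.1]
wrist_force: [0.2, 1.4, -0.4]
gripper_width: 0.0498
grip_force: 0.0
```

Emit:
drive_tool(
  series=[
    [0.52, -0.38, 0.42, -0.24, 0.64, 0.67, 50],
    [0.48, -0.41, 0.44, -0.24, 0.64, 0.67, 50],
    [0.44, -0.44, 0.45, -0.24, 0.64, 0.67, 50],
    [0.4, -0.46, 0.46, -0.24, 0.64, 0.67, 50],
    [0.35, -0.49, 0.47, -0.24, 0.64, 0.67, 50],
    [0.31, -0.51, 0.48, -0.24, 0.64, 0.67, 50],
    [0.26, -0.53, 0.48, -0.24, 0.64, 0.67, 50],
    [0, 0, 0, 0, 0, 0, 50],
  ],
)

```text
clock: 12.25
tool_pos: [0.5139, 0.395, 0.2191]
tcp_rot: [-178.7, -32.8, 38.3]
wrist_force: [0.0, 1.0, -0.1]
gripper_width: 0.0502
grip_force: 0.0
```

```bash
python3 m.py rect2; python3 - <<'E'
from plan import *
p,r,st=pose(); print(st['clock'],p,st['tcp_rot'],st['q'])
g=R.from_euler('xyz',[180,-40,38],degrees=True); z=g.apply([0,0,1]); G=np.array([.500,.3918,.046])+.012*z
show(leg(p,r,G-.07*z,g,hand=50))
E
```

```text
top before (np.float64(62.06), np.float64(46.4), 58) after (np.float64(74.65), np.float64(46.46), 63)
  line y 74.87 20.0
  line y 74.86 21.8
scene before (np.float64(63.01), np.float64(45.62), 51) after (np.float64(75.81), np.float64(45.7), 53)
  line y 77.13 4.7
  line y 76.27 5.5
12.85 [0.51454673 0.39075802 0.21795452] [-178.85214486  -32.63316565   38.3605153 ] [-3.96231371e+01  3.81954419e+01 -4.68215635e-01  1.09101829e+02
 -2.44593898e+01  5.92377006e-02 -6.67575794e+01]
1 x [-0.78, -0.06, 0.58, -0.05, 0.26, 0.01, 50]
1 x [-0.79, -0.06, 0.57, -0.05, 0.26, 0.01, 50]
1 x [-0.8, -0.06, 0.55, -0.05, 0.26, 0.01, 50]
1 x [-0.81, -0.06, 0.54, -0.05, 0.26, 0.01, 50]
1 x [-0.82, -0.07, 0.52, -0.05, 0.26, 0.01, 50]
1 x [-0.83, -0.07, 0.51, -0.05, 0.26, 0.01, 50]
1 x [-0.84, -0.07, 0.49, -0.05, 0.26, 0.01, 50]
```

```bash
python3 - <<'E'
from plan import *
p,r,st=pose()
E_=lambda th,yaw:R.from_euler('xyz',[180,th,yaw],degrees=True)
for P,Q in [([.48,.38,.22],E_(0,38)),([.45,.40,.22],E_(0,158))]: show(leg(p,r,P,Q,hand=50)); p,r=np.array(P),Q; print()
E
```

```text
1 x [-0.15, -0.07, -0.11, -0.03, -0.91, 0.02, 50]
1 x [-0.16, -0.07, -0.1, -0.03, -0.91, 0.02, 50]
1 x [-0.16, -0.07, -0.09, -0.03, -0.91, 0.02, 50]
1 x [-0.17, -0.07, -0.08, -0.03, -0.91, 0.02, 50]
1 x [-0.17, -0.07, -0.07, -0.03, -0.91, 0.02, 50]
1 x [-0.18, -0.07, -0.06, -0.03, -0.91, 0.02, 50]
1 x [-0.18, -0.07, -0.05, -0.03, -0.91, 0.02, 50]
1 x [-0.18, -0.07, -0.03, -0.03, -0.91, 0.02, 50]
1 x [-0.19, -0.07, -0.02, -0.03, -0.91, 0.02, 50]

1 x [-0.02, -0.06, 0.0, 0.0, 0.0, -0.97, 50]
3 x [-0.01, -0.06, 0.0, 0.0, 0.0, -0.97, 50]
3 x [0.0, -0.06, 0.0, 0.0, 0.0, -0.97, 50]
2 x [0.01, -0.06, 0.0, 0.0, 0.0, -0.97, 50]
1 x [0.02, -0.06, 0.0, 0.0, 0.0, -0.97, 50]
2 x [0.02, -0.05, 0.0, 0.0, 0.0, -0.97, 50]
3 x [0.03, -0.05, 0.0, 0.0, 0.0, -0.97, 50]
3 x [0.04, -0.04, 0.0, 0.0, 0.0, -0.97, 50]
1 x [0.05, -0.04, 0.0, 0.0, 0.0, -0.97, 50]
3 x [0.05, -0.03, 0.0, 0.0, 0.0, -0.97, 50]
2 x [0.05, -0.02, 0.0, 0.0, 0.0, -0.97, 50]
1 x [0.06, -0.02, 0.0, 0.0, 0.0, -0.97, 50]
2 x [0.06, -0.01, 0.0, 0.0, 0.0, -0.97, 50]
3 x [0.06, 0.0, 0.0, 0.0, 0.0, -0.97, 50]
1 x [0.06, 0.01, 0.0, 0.0, 0.0, -0.97, 50]
```

Emit:
drive_tool(
  series=[
    [-0.15, -0.07, -0.11, -0.03, -0.91, 0, 50],
    [-0.16, -0.07, -0.1, -0.03, -0.91, 0, 50],
    [-0.16, -0.07, -0.09, -0.03, -0.91, 0, 50],
    [-0.17, -0.07, -0.08, -0.03, -0.91, 0, 50],
    [-0.17, -0.07, -0.07, -0.03, -0.91, 0, 50],
    [-0.18, -0.07, -0.06, -0.03, -0.91, 0, 50],
    [-0.18, -0.07, -0.05, -0.03, -0.91, 0, 50],
    [-0.18, -0.07, -0.03, -0.03, -0.91, 0, 50],
    [-0.19, -0.07, -0.02, -0.03, -0.91, 0, 50],
  ],
)

```text
clock: 13.6
tool_pos: [0.4802, 0.3796, 0.2204]
tcp_rot: [179.9, 0.3, 38.7]
wrist_force: [-0.8, -0.9, 0.0]
gripper_width: 0.0502
grip_force: 0.0
```

Emit:
drive_tool(
  series=[
    [0, 0, 0, 0, 0, -1, 50],
    [0, 0, 0, 0, 0, -1, 50],
    [0, 0, 0, 0, 0, -1, 50],
    [0, 0, 0, 0, 0, -1, 50],
    [0, 0, 0, 0, 0, -1, 50],
    [0, 0, 0, 0, 0, -1, 50],
    [0, 0, 0, 0, 0, -1, 50],
    [0, 0, 0, 0, 0, -1, 50],
    [0, 0, 0, 0, 0, -1, 50],
    [0, 0, 0, 0, 0, -1, 50],
  ],
)

```text
clock: 14.43
tool_pos: [0.4804, 0.3797, 0.22]
tcp_rot: [-180.0, 0.1, 78.9]
wrist_force: [-0.1, 0.2, -0.4]
gripper_width: 0.0499
grip_force: 0.0
```

Emit:
drive_tool(
  series=[
    [0, 0, 0, 0, 0, -1, 50],
    [0, 0, 0, 0, 0, -1, 50],
    [0, 0, 0, 0, 0, -1, 50],
    [0, 0, 0, 0, 0, -1, 50],
    [0, 0, 0, 0, 0, -1, 50],
    [0, 0, 0, 0, 0, -1, 50],
    [0, 0, 0, 0, 0, -1, 50],
    [0, 0, 0, 0, 0, -1, 50],
    [0, 0, 0, 0, 0, -1, 50],
    [0, 0, 0, 0, 0, -1, 50],
  ],
)

```text
clock: 15.27
tool_pos: [0.4805, 0.3796, 0.22]
tcp_rot: [-179.9, 0.1, 118.9]
wrist_force: [0.7, 0.5, -0.6]
gripper_width: 0.0499
grip_force: 0.0
```

Emit:
drive_tool(
  series=[
    [0, 0, 0, 0, 0, -1, 50],
    [0, 0, 0, 0, 0, -1, 50],
    [0, 0, 0, 0, 0, -1, 50],
    [0, 0, 0, 0, 0, -1, 50],
    [0, 0, 0, 0, 0, -1, 50],
    [0, 0, 0, 0, 0, -1, 50],
    [0, 0, 0, 0, 0, -1, 50],
    [0, 0, 0, 0, 0, -1, 50],
    [0, 0, 0, 0, 0, -1, 50],
    [0, 0, 0, 0, 0, -1, 50],
  ],
)

```text
clock: 16.1
tool_pos: [0.4805, 0.3796, 0.2201]
tcp_rot: [-179.9, -0.0, 158.9]
wrist_force: [0.8, -1.2, -0.4]
gripper_width: 0.0504
grip_force: 0.0
```

```bash
python3 - <<'E'
from plan import *
p,r,st=pose();print(st['clock'],p,st['tcp_rot'],np.round(st['q'],1))
g=R.from_euler('xyz',[180,40,158],degrees=True); z=g.apply([0,0,1]); print(z)
F=np.array([.500,.3918,.046]); pre=F-.058*z; G=F+.012*z
for P,Q in [(pre+[0,0,.08],g),(pre,g),(G,g)]: show(leg(p,r,P,Q,hand=50)); p,r=np.array(P),Q; print()
E
```

```text
16.1 [0.48048049 0.37959337 0.22005224] [-1.79853775e+02 -1.04658083e-02  1.58885931e+02] [-34.8  45.  -14.1  77.1  11.6  59.4  18. ]
[ 0.59598229 -0.24079248 -0.76604444]
1 x [0.11, 0.09, 0.23, 0.0, -0.91, 0.02, 50]
1 x [0.12, 0.09, 0.22, 0.0, -0.91, 0.02, 50]
1 x [0.13, 0.09, 0.21, 0.0, -0.91, 0.02, 50]
1 x [0.15, 0.09, 0.2, 0.0, -0.91, 0.02, 50]
1 x [0.16, 0.09, 0.19, 0.0, -0.91, 0.02, 50]
1 x [0.17, 0.09, 0.18, 0.0, -0.91, 0.02, 50]
1 x [0.18, 0.09, 0.17, 0.0, -0.91, 0.02, 50]
1 x [0.19, 0.09, 0.16, 0.0, -0.91, 0.02, 50]
1 x [0.2, 0.09, 0.14, 0.0, -0.91, 0.02, 50]
1 x [0.21, 0.09, 0.13, 0.0, -0.91, 0.02, 50]
1 x [0.22, 0.08, 0.12, 0.0, -0.91, 0.02, 50]

5 x [0.51, 0.0, 0.61, 0.0, 0.0, 0.0, 50]

4 x [0.0, 0.0, 0.88, 0.0, 0.0, 0.0, 50]
```

Emit:
drive_tool(
  series=[
    [0.11, 0.09, 0.23, 0, -0.91, 0.02, 50],
    [0.12, 0.09, 0.22, 0, -0.91, 0.02, 50],
    [0.13, 0.09, 0.21, 0, -0.91, 0.02, 50],
    [0.15, 0.09, 0.2, 0, -0.91, 0.02, 50],
    [0.16, 0.09, 0.19, 0, -0.91, 0.02, 50],
    [0.17, 0.09, 0.18, 0, -0.91, 0.02, 50],
    [0.18, 0.09, 0.17, 0, -0.91, 0.02, 50],
    [0.19, 0.09, 0.16, 0, -0.91, 0.02, 50],
    [0.2, 0.09, 0.14, 0, -0.91, 0.02, 50],
  ],
)

```text
clock: 16.85
tool_pos: [0.4686, 0.4021, 0.1798]
tcp_rot: [179.8, 32.9, 158.0]
wrist_force: [0.5, 0.0, -0.9]
gripper_width: 0.0498
grip_force: 0.0
```

Emit:
drive_tool(
  series=[
    [0.21, 0.09, 0.13, 0, -0.91, 0.02, 50],
    [0.22, 0.08, 0.12, 0, -0.91, 0.02, 50],
    [0.51, 0, 0.61, 0, 0, 0, 50],
    [0.51, 0, 0.61, 0, 0, 0, 50],
    [0.51, 0, 0.61, 0, 0, 0, 50],
    [0, 0, 0, 0, 0, 0, 50],
  ],
)

```text
clock: 17.35
tool_pos: [0.4653, 0.4063, 0.1202]
tcp_rot: [-180.0, 40.0, 158.0]
wrist_force: [0.7, -0.6, -1.1]
gripper_width: 0.0501
grip_force: 0.0
```

```bash
python3 - <<'E'
from plan import *
p,r,st=pose();print(st['clock'],p,st['tcp_rot'],np.round(st['q'],1))
g=R.from_euler('xyz',[180,40,158],degrees=True); z=g.apply([0,0,1]); F=np.array([.500,.3918,.046]); pre=F-.058*z; G=F+.012*z
for P,Q in [(pre,g),(G,g)]: show(leg(p,r,P,Q,hand=50)); p,r=np.array(P),Q; print()
t=avg('top',2); s=avg('scene',2)
cv2.imwrite('pics/pre.png',np.hstack([crop(t,110,150,100,90,4),crop(s,300,170,90,90,4)]))
for d in(t,s): print([np.round(proj(d,q)[0],1) for q in([.5,.3918,.043],[.5,.3918,.0585],sense()['tool_pos'])])
E
```

```text
17.35 [0.46527478 0.40627012 0.12024876] [-179.95887419   39.98504818  157.95734926] [-75.3  57.5  24.8  98.9  43.   28.6 -32.8]
2 x [0.47, -0.01, 0.58, -0.01, 0.0, 0.0, 50]

4 x [0.0, 0.0, 0.88, 0.0, 0.0, 0.0, 50]

[array([146.7, 195.9]), array([145.6, 195.1]), array([135.7, 201.8])]
[array([346.3, 220.9]), array([347.2, 218.2]), array([356.3, 199. ])]
```

View pics/pre.png

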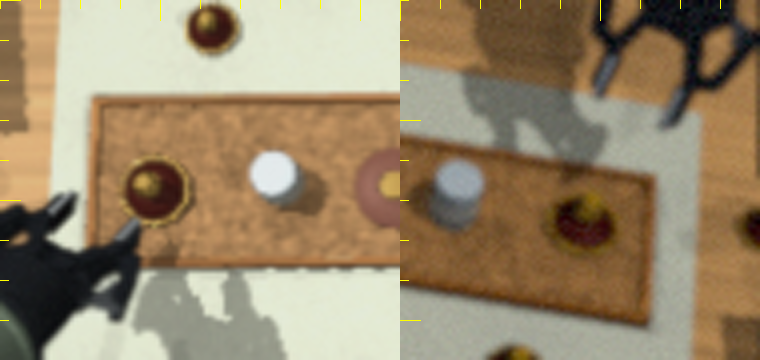

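Emit:
drive_tool(
  series=[
    [0.47, 0, 0.58, 0, 0, 0, 50],
    [0.47, 0, 0.58, 0, 0, 0, 50],
    [0, 0, 0.88, 0, 0, 0, 50],
    [0, 0, 0.88, 0, 0, 0, 50],
    [0, 0, 0.88, 0, 0, 0, 50],
    [0, 0, 0.6, 0, 0, 0, 50],
    [0, 0, 0.28, 0, 0, 0, 50],
    [0, 0, 0, 0, 0, 0, 50],
  ],
)

```text
clock: 18.22
tool_pos: [0.5092, 0.3891, 0.039]
tcp_rot: [179.8, 40.0, 157.7]
wrist_force: [-0.3, 1.0, -0.5]
gripper_width: 0.0497
grip_force: 0.0
```

Emit:
drive_tool(
  series=[
    [0, 0, 0, 0, 0, 0, 40],
    [0, 0, 0, 0, 0, 0, 32],
    [0, 0, 0, 0, 0, 0, 26],
    [0, 0, 0, 0, 0, 0, 22],
    [0, 0, 0, 0, 0, 0, 19],
    [0, 0, 0, 0, 0, 0, 17],
    [0, 0, 0, 0, 0, 0, 15],
    [0, 0, 0, 0, 0, 0, 15],
  ],
  squeeze=23,
)

```text
clock: 18.88
tool_pos: [0.5087, 0.39, 0.0396]
tcp_rot: [179.7, 40.0, 157.7]
wrist_force: [-3.6, 1.3, 6.5]
gripper_width: 0.019
grip_force: 22.3
```

```bash
python3 - <<'E'
from plan import *
p,r,st=pose();print(st['clock'],p,st['tcp_rot'],np.round(st['q'],1),st['wrist_force'],st['gripper_width'],st['grip_force'])
E
```

```text
18.8833 [0.50869852 0.38999066 0.03957239] [179.73782827  40.04074533 157.73889277] [-72.4  67.4  28.9  97.2  46.   18.5 -37.7] [-3.62493208  1.26906055  6.49841842] 0.01898079541427056 22.337271105498075
```

Emit:
drive_tool(
  series=[
    [-0.1, 0, -0.12, 0, 0, 0, 15],
    [-0.2, 0, -0.24, 0, 0, 0, 15],
    [-0.3, 0, -0.36, 0, 0, 0, 15],
    [-0.4, 0, -0.48, 0, 0, 0, 15],
    [-0.5, 0, -0.6, 0, 0, 0, 15],
    [-0.5, 0, -0.6, 0, 0, 0, 15],
    [0, 0, 0, 0, 0, 0, 15],
  ],
)

```text
clock: 19.47
tool_pos: [0.5093, 0.3897, 0.1052]
tcp_rot: [179.5, 40.1, 157.5]
wrist_force: [-0.0, 0.9, 0.0]
gripper_width: 0.0184
grip_force: 22.6
```

```bash
python3 - <<'E'
from plan import *
t=avg('top',2); s=avg('scene',2)
cv2.imwrite('pics/lift.png',np.hstack([crop(t,110,150,90,90,4),crop(s,300,170,100,90,4)]))
p,r,st=pose();print(st['clock'],p,st['tcp_rot'],np.round(st['q'],1),st['wrist_force'],st['gripper_width'],st['grip_force'])
E
```

```text
19.6667 [0.50818243 0.38938968 0.10115314] [179.83389775  40.00952048 157.77878135] [-70.9  60.1  25.6  97.3  45.2  24.9 -32.3] [-0.10735088 -0.34486592 -2.02755136] 0.01843780540463017 22.583868296351284
```

View pics/lift.png

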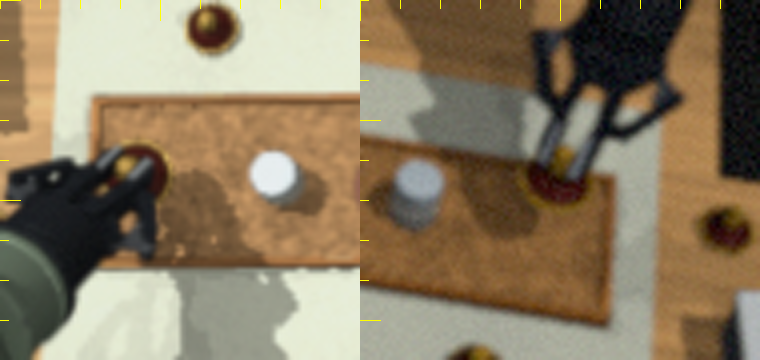

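```bash
python3 - <<'E'
from plan import *
p,r,st=pose()
E_=lambda yaw:R.from_euler('xyz',[180,40,yaw],degrees=True)
for P,Q in [([.52,.36,.19],E_(154)),([.56,.18,.2],E_(130)),([.57,-.02,.14],E_(105))]: show(leg(p,r,P,Q,hand=15,lin=.016)); p,r=np.array(P),Q; print()
E
```

```text
2 x [-0.62, -0.19, -0.45, 0.11, 0.0, 0.12, 15]
2 x [-0.62, -0.18, -0.45, 0.11, 0.0, 0.12, 15]
2 x [-0.62, -0.18, -0.44, 0.11, 0.0, 0.12, 15]

1 x [-0.39, -0.6, 0.28, 0.32, 0.0, 0.38, 15]
1 x [-0.41, -0.58, 0.29, 0.32, 0.0, 0.38, 15]
1 x [-0.42, -0.57, 0.3, 0.32, 0.0, 0.38, 15]
1 x [-0.44, -0.55, 0.31, 0.32, 0.0, 0.38, 15]
1 x [-0.45, -0.53, 0.33, 0.32, 0.0, 0.38, 15]
1 x [-0.47, -0.51, 0.34, 0.32, 0.0, 0.38, 15]
1 x [-0.48, -0.49, 0.35, 0.32, 0.0, 0.38, 15]
1 x [-0.49, -0.47, 0.36, 0.32, 0.0, 0.38, 15]
1 x [-0.51, -0.45, 0.37, 0.32, 0.0, 0.38, 15]
1 x [-0.52, -0.42, 0.38, 0.32, 0.0, 0.38, 15]
1 x [-0.53, -0.4, 0.39, 0.32, 0.0, 0.38, 15]
1 x [-0.54, -0.38, 0.4, 0.32, 0.0, 0.38, 15]

1 x [-0.3, -0.43, 0.53, 0.29, 0.0, 0.34, 15]
1 x [-0.31, -0.41, 0.54, 0.29, 0.0, 0.34, 15]
1 x [-0.32, -0.4, 0.55, 0.29, 0.0, 0.34, 15]
1 x [-0.33, -0.38, 0.55, 0.29, 0.0, 0.34, 15]
1 x [-0.34, -0.36, 0.56, 0.29, 0.0, 0.34, 15]
1 x [-0.35, -0.34, 0.57, 0.29, 0.0, 0.34, 15]
1 x [-0.35, -0.32, 0.58, 0.29, 0.0, 0.34, 15]
1 x [-0.36, -0.3, 0.58, 0.29, 0.0, 0.34, 15]
1 x [-0.37, -0.28, 0.59, 0.29, 0.0, 0.34, 15]
1 x [-0.37, -0.26, 0.59, 0.29, 0.0, 0.34, 15]
1 x [-0.38, -0.24, 0.6, 0.29, 0.0, 0.34, 15]
1 x [-0.38, -0.21, 0.6, 0.29, 0.0, 0.34, 15]
1 x [-0.39, -0.19, 0.61, 0.29, 0.0, 0.34, 15]
1 x [-0.39, -0.17, 0.61, 0.29, 0.0, 0.34, 15]
```

Emit:
drive_tool(
  series=[
    [-0.3, -0.1, -0.22, 0.05, 0, 0.06, 15],
    [-0.62, -0.19, -0.45, 0.11, 0, 0.12, 15],
    [-0.62, -0.18, -0.45, 0.11, 0, 0.12, 15],
    [-0.62, -0.18, -0.45, 0.11, 0, 0.12, 15],
    [-0.62, -0.18, -0.44, 0.11, 0, 0.12, 15],
    [-0.62, -0.18, -0.44, 0.11, 0, 0.12, 15],
    [-0.39, -0.6, 0.28, 0.32, 0, 0.38, 15],
    [-0.41, -0.58, 0.29, 0.32, 0, 0.38, 15],
    [-0.42, -0.57, 0.3, 0.32, 0, 0.38, 15],
    [-0.44, -0.55, 0.31, 0.32, 0, 0.38, 15],
  ],
)

```text
clock: 20.5
tool_pos: [0.5328, 0.3007, 0.1854]
tcp_rot: [-179.9, 40.0, 146.2]
wrist_force: [0.6, -0.0, -0.9]
gripper_width: 0.0185
grip_force: 22.6
```

Emit:
drive_tool(
  series=[
    [-0.45, -0.53, 0.33, 0.32, 0, 0.38, 15],
    [-0.47, -0.51, 0.34, 0.32, 0, 0.38, 15],
    [-0.48, -0.49, 0.35, 0.32, 0, 0.38, 15],
    [-0.49, -0.47, 0.36, 0.32, 0, 0.38, 15],
    [-0.51, -0.45, 0.37, 0.32, 0, 0.38, 15],
    [-0.52, -0.42, 0.38, 0.32, 0, 0.38, 15],
    [-0.53, -0.4, 0.39, 0.32, 0, 0.38, 15],
    [-0.54, -0.38, 0.4, 0.32, 0, 0.38, 15],
    [0, 0, 0, 0, 0, 0, 15],
  ],
)

```text
clock: 21.25
tool_pos: [0.5611, 0.179, 0.1933]
tcp_rot: [-180.0, 40.1, 130.1]
wrist_force: [0.4, -0.7, 0.3]
gripper_width: 0.0188
grip_force: 22.6
```

```bash
python3 - <<'E'
from plan import *
p,r,st=pose();print(st['clock'],p,st['tcp_rot'],np.round(st['q'],1),st['grip_force'],st['gripper_width'])
E_=lambda yaw:R.from_euler('xyz',[180,40,yaw],degrees=True)
for P,Q in [([.57,-.02,.14],E_(105))]: show(leg(p,r,P,Q,hand=15,lin=.016)); p,r=np.array(P),Q; print()
E
```

```text
21.25 [0.56114098 0.17896753 0.19334616] [-179.97468399   40.11008145  130.07705057] [-53.7  49.7  25.4  99.2  36.1  37.3 -26.6] 22.5892001419561 0.01880472294790967
1 x [-0.33, -0.47, 0.55, 0.31, 0.0, 0.37, 15]
1 x [-0.34, -0.45, 0.56, 0.31, 0.0, 0.37, 15]
1 x [-0.36, -0.42, 0.57, 0.31, 0.0, 0.37, 15]
1 x [-0.37, -0.4, 0.58, 0.31, 0.0, 0.37, 15]
1 x [-0.38, -0.38, 0.59, 0.31, 0.0, 0.37, 15]
1 x [-0.39, -0.36, 0.59, 0.31, 0.0, 0.37, 15]
1 x [-0.4, -0.34, 0.6, 0.31, 0.0, 0.37, 15]
1 x [-0.4, -0.31, 0.61, 0.31, 0.0, 0.37, 15]
1 x [-0.41, -0.29, 0.61, 0.31, 0.0, 0.37, 15]
1 x [-0.42, -0.26, 0.62, 0.31, 0.0, 0.37, 15]
1 x [-0.43, -0.24, 0.63, 0.31, 0.0, 0.37, 15]
1 x [-0.43, -0.22, 0.63, 0.31, 0.0, 0.37, 15]
1 x [-0.44, -0.19, 0.63, 0.31, 0.0, 0.37, 15]
```

Emit:
drive_tool(
  series=[
    [-0.33, -0.47, 0.55, 0.31, 0, 0.37, 15],
    [-0.34, -0.45, 0.56, 0.31, 0, 0.37, 15],
    [-0.36, -0.42, 0.57, 0.31, 0, 0.37, 15],
    [-0.37, -0.4, 0.58, 0.31, 0, 0.37, 15],
    [-0.38, -0.38, 0.59, 0.31, 0, 0.37, 15],
    [-0.39, -0.36, 0.59, 0.31, 0, 0.37, 15],
    [-0.4, -0.34, 0.6, 0.31, 0, 0.37, 15],
  ],
)

```text
clock: 21.83
tool_pos: [0.5658, 0.0736, 0.1634]
tcp_rot: [-180.0, 40.0, 116.8]
wrist_force: [0.4, 0.7, -1.1]
gripper_width: 0.0189
grip_force: 22.6
```

Emit:
drive_tool(
  series=[
    [-0.4, -0.31, 0.61, 0.31, 0, 0.37, 15],
    [-0.41, -0.29, 0.61, 0.31, 0, 0.37, 15],
    [-0.42, -0.26, 0.62, 0.31, 0, 0.37, 15],
    [-0.43, -0.24, 0.63, 0.31, 0, 0.37, 15],
    [-0.43, -0.22, 0.63, 0.31, 0, 0.37, 15],
    [-0.44, -0.19, 0.63, 0.31, 0, 0.37, 15],
    [0, 0, 0, 0, 0, 0, 15],
  ],
)

```text
clock: 22.42
tool_pos: [0.5702, -0.0205, 0.1389]
tcp_rot: [-180.0, 40.1, 105.0]
wrist_force: [0.6, -0.1, -0.6]
gripper_width: 0.0186
grip_force: 22.6
```

```bash
python3 - <<'E'
from plan import *
p,r,st=pose();print(st['clock'],p,st['tcp_rot'],np.round(st['q'],1),st['grip_force'],st['gripper_width'])
show(leg(p,r,[.6108,-.1697,.105],R.from_euler('xyz',[180,40,105],degrees=True),hand=15,lin=.016))
E
```

```text
22.4167 [ 0.57021961 -0.02052905  0.13892774] [-179.96783856   40.11701244  104.98414332] [-36.   56.   28.7 100.8  31.1  33.4 -30.6] 22.62496782001108 0.018571330675248673
10 x [-0.48, 0.0, 0.63, 0.0, 0.0, 0.0, 15]
```

Emit:
drive_tool(
  series=[
    [-0.48, 0, 0.63, 0, 0, 0, 15],
    [-0.48, 0, 0.63, 0, 0, 0, 15],
    [-0.48, 0, 0.63, 0, 0, 0, 15],
    [-0.48, 0, 0.63, 0, 0, 0, 15],
    [-0.48, 0, 0.63, 0, 0, 0, 15],
  ],
)

```text
clock: 22.83
tool_pos: [0.5911, -0.0921, 0.1216]
tcp_rot: [180.0, 40.0, 105.3]
wrist_force: [-0.2, -0.5, -0.9]
gripper_width: 0.0185
grip_force: 22.6
```

Emit:
drive_tool(
  series=[
    [-0.48, 0, 0.63, 0, 0, 0, 15],
    [-0.48, 0, 0.63, 0, 0, 0, 15],
    [-0.48, 0, 0.63, 0, 0, 0, 15],
    [-0.48, 0, 0.63, 0, 0, 0, 15],
    [-0.48, 0, 0.63, 0, 0, 0, 15],
    [0, 0, 0, 0, 0, 0, 15],
  ],
)

```text
clock: 23.33
tool_pos: [0.611, -0.1691, 0.1043]
tcp_rot: [-180.0, 40.1, 105.2]
wrist_force: [-0.4, -1.2, -0.6]
gripper_width: 0.019
grip_force: 22.7
```

```bash
python3 - <<'E'
from plan import *
import pickle
p,r,st=pose();print(st['clock'],p,st['tcp_rot'],np.round(st['q'],1),st['wrist_force'],st['grip_force'])
s=avg('scene',4); t=avg('top',2); pickle.dump((t,s),open('f2.pkl','wb'))
c=np.array([.607,-.1617]); a=np.linspace(0,2*np.pi,60)
im=crop(s,130,180,90,75,5); 
def ring(d,c,rad,z,off,col,im,k):
    q=proj(d,np.c_[c[0]+rad*np.cos(a),c[1]+rad*np.sin(a),0*a+z])-off; cv2.polylines(im,[np.int32(np.round((q+.5)*k*8))],True,col,1,cv2.LINE_AA,3)
uz=p[2]-.0396+.008; print('underside',uz)
ring(s,c,.03,uz+.007,[130,180],(255,255,0),im,5); ring(s,c,.04,.045,[130,180],(0,255,0),im,5)
im2=crop(t,290,140,60,50,5)
ring(t,c,.03,uz+.007,[290,140],(255,255,0),im2,5); ring(t,c,.04,.045,[290,140],(0,255,0),im2,5)
out=np.zeros((375,750,3),np.uint8); out[:,:450]=im; out[:250,450:]=im2; cv2.imwrite('pics/hover.png',out)
E
```

```text
23.3333 [ 0.61095041 -0.16909144  0.10431759] [-179.96441994   40.09714826  105.17804398] [-20.7  60.8  30.9  98.7  37.4  21.4 -25.6] [-0.40843243 -1.22110012 -0.60308138] 22.655820915824734
underside 0.0727175870575876
```

View pics/hover.png

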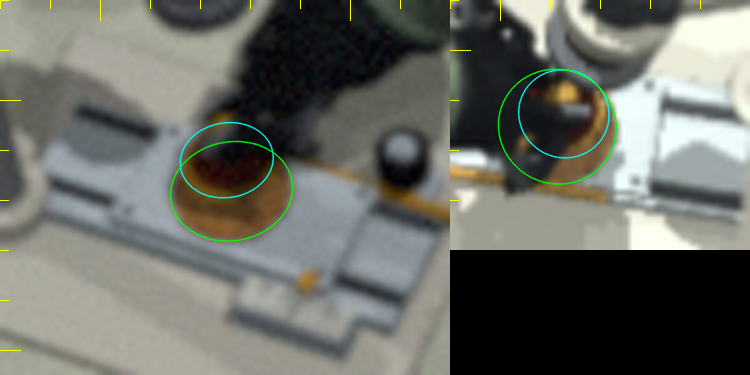

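```bash
cat > edge.py <<'E'
from h import *
import pickle
az=np.radians(np.arange(0,360,15)); rh=np.arange(.018,.040,.0005)
def prof(d,c,z):
    P=np.array([[c[0]+q*np.cos(a),c[1]+q*np.sin(a),z] for a in az for q in rh]); uv=proj(d,P).astype(np.float32).reshape(len(az),len(rh),2)
    return cv2.remap(d['color'].astype(np.float32),uv[...,0].copy(),uv[...,1].copy(),cv2.INTER_LINEAR)
def edges(d,c,z):
    I=prof(d,c,z); v=I[...,0]; v=cv2.GaussianBlur(v,(5,1),1); g=np.gradient(v,axis=1); i=g.argmax(1); return rh[i]*1000,g.max(1)
if __name__=='__main__':
    f0=pickle.load(open('f0.pkl','rb')); f2=pickle.load(open('f2.pkl','rb'))
    for nm,f,c,z in(('tray',f0,(.500,.392),.013),('hover',f2,(.607,-.1617),.0727+.005)):
        for n,d in zip(('top','scene'),f):
            e,g=edges(d,c,z); print(nm,n,' '.join(f'{int(round(np.degrees(a)))}:{x:.0f}/{y:.0f}' for a,x,y in zip(az,e,g)))
E
python3 edge.py
```

```text
tray top 0:28/6 15:28/7 30:29/7 45:29/6 60:29/4 75:29/4 90:29/4 105:28/6 120:26/6 135:26/6 150:25/7 165:26/9 180:24/9 195:25/5 210:24/6 225:24/7 240:24/6 255:25/8 270:24/9 285:25/8 300:24/5 315:25/7 330:27/6 345:28/6
tray scene 0:21/2 15:20/1 30:24/2 45:25/3 60:27/2 75:26/3 90:28/3 105:27/3 120:29/3 135:30/3 150:32/1 165:22/2 180:31/2 195:27/4 210:26/3 225:25/4 240:25/4 255:22/4 270:22/3 285:22/2 300:20/2 315:34/2 330:20/2 345:20/3
hover top 0:30/3 15:38/6 30:38/0 45:31/0 60:22/1 75:30/0 90:35/0 105:26/1 120:27/4 135:26/2 150:33/3 165:35/1 180:28/4 195:22/5 210:21/5 225:22/6 240:20/5 255:22/9 270:35/10 285:24/6 300:25/6 315:27/4 330:27/4 345:28/4
hover scene 0:23/3 15:24/3 30:24/1 45:29/2 60:30/2 75:28/3 90:29/2 105:29/1 120:39/1 135:24/1 150:32/1 165:38/2 180:19/1 195:26/2 210:20/1 225:38/1 240:28/3 255:25/3 270:24/3 285:24/3 300:20/4 315:22/3 330:22/3 345:23/3
```

```bash
python3 - <<'E'
import edge; from edge import *
from scipy.optimize import least_squares
f1=pickle.load(open('f1.pkl','rb')); edge.rh=np.arange(.030,.050,.0005)
c=(.607,-.1617)
for n,d in zip(('top','scene'),f1):
    I=cv2.GaussianBlur(prof(d,c,.045)[...,2]-.6*prof(d,c,.045)[...,0],(5,1),1); g=np.gradient(I,axis=1); i=g.argmax(1); e=edge.rh[i]*1000; w=g.max(1)
    r=least_squares(lambda q:(q[0]+q[1]*np.cos(az)+q[2]*np.sin(az)-e)*(w>2),[40,0,0],loss='soft_l1'); print(n,np.round(r.x,2),np.round(r.fun,1))
edge.rh=np.arange(.018,.036,.0005)
f0=pickle.load(open('f0.pkl','rb')); f2=pickle.load(open('f2.pkl','rb'))
# joint fit of lid edge ring: centre x,y and ring z, radius fixed from tray fit
def fit(f,c,z,masks,Rf=None):
    x=np.array([c[0],c[1],z])
    E=[]
    for d,m in zip(f,masks):
        e,g=edges(d,c,z); o=-cv2.Rodrigues(d['rvec'])[0].T@d['tvec']; k=(x-o)[:2]/(x-o)[2]; E.append((e,(g>1.5)&m,k))
    def res(q):
        out=[]
        for e,m,k in E:
            dx,dy=q[0]-q[2]*k[0],q[1]-q[2]*k[1]; out.append(((Rf or q[3])+dx*np.cos(az)+dy*np.sin(az)-e)*m)
        return np.concatenate(out)
    r=least_squares(res,[0,0,0,26],loss='soft_l1'); return r
D=np.degrees(az); A=np.ones(24,bool)
r=fit(f0,(.500,.392),.013,(A,A)); print('tray',np.round(r.x,2),np.round(r.fun,0))
mt=(D>=190)&(D<=262)|(D>=280)&(D<=350)|(D==0); ms=(D<=95)|(D>=235)
r=fit(f2,(.607,-.1617),.0777,(mt,ms),r.x[3]); print('hover',np.round(r.x,2),np.round(r.fun,0))
E
```

```text
top [39.64 -0.76  0.12] [-1.1 -1.6 -1.   0.7 -0.6 -0.4  1.3  0.5  1.1  1.3 -8.6 -8.1 -7.6  0.8
  1.2  0.1  0.4 -0.3  0.  -1.2 -2.3  4.5  5.4  5.9]
scene [39.11 -0.11  0.92] [-0.5 -0.3 -1.  -0.8  0.4  1.5  0.   2.   0.5  0.3 -2.3 -1.   0.2 -5.5
  0.2  0.5 -0.1 -0.3  0.7  1.2 -0.2  0.4 -0.4  0.3]
tray [ 0.77  1.39  5.06 25.49] [ -1.  -0.  -0.  -0.  -0.  -0.  -0.  -0.   1.   0.   0.  -1.  -0.  -1.
  -1.  -1.  -1.  -2.  -1.  -1.   0.  -0.  -1.  -1.   2.   0.   1.  -0.
  -1.   1.  -0.   2.   0.  -1.  -0.   7.  -2.   1.   1.   1.   1.   3.
   2.   1.   2. -11.   2.   2.]
hover [ 1.8   4.18  6.26 26.  ] [-1.  0. -0. -0.  0.  0. -0.  0.  0. -0. -0. -0. -0. -0. -0. -1.  1. -1.
 -0. -0. -0. -1.  0.  0.  1. -0.  0. -3. -4. -1. -1. -0.  0.  0. -0. -0.
  0.  0.  0. -0. -3. -1. -0. -1.  2.  0.  0.  0.]
```

```bash
python3 - <<'E'
from plan import *
p,r,st=pose();show(leg(p,r,[.6088,-.1719,.083],R.from_euler('xyz',[180,40,105],degrees=True),n=6,hand=15)); print(r.inv().apply([0,0,-.0005])/.02)
E
```

```text
6 x [0.08, -0.04, 0.17, 0.01, 0.0, 0.01, 15]
[ 1.60699083e-02 -1.27112129e-05  1.91509239e-02]
```

Emit:
drive_tool(
  series=[
    [0.08, -0.04, 0.17, 0, 0, 0, 15],
    [0.08, -0.04, 0.17, 0, 0, 0, 15],
    [0.08, -0.04, 0.17, 0, 0, 0, 15],
    [0.08, -0.04, 0.17, 0, 0, 0, 15],
    [0.08, -0.04, 0.17, 0, 0, 0, 15],
    [0.08, -0.04, 0.17, 0, 0, 0, 15],
    [0, 0, 0, 0, 0, 0, 15],
    [0, 0, 0, 0, 0, 0, 15],
  ],
)

```text
clock: 24.3
tool_pos: [0.6082, -0.1725, 0.0825]
tcp_rot: [-180.0, 40.0, 105.4]
wrist_force: [-0.1, 0.0, -1.4]
gripper_width: 0.0187
grip_force: 22.7
```

Emit:
drive_tool(
  series=[
    [0.02, 0, 0.023, 0, 0, 0, 15],
    [0.02, 0, 0.023, 0, 0, 0, 15],
    [0.02, 0, 0.023, 0, 0, 0, 15],
    [0.02, 0, 0.023, 0, 0, 0, 15],
  ],
)

```text
clock: 24.63
tool_pos: [0.6084, -0.1723, 0.0804]
tcp_rot: [180.0, 40.0, 105.4]
wrist_force: [-0.5, -0.3, -0.7]
gripper_width: 0.0186
grip_force: 22.7
```

Emit:
drive_tool(
  series=[
    [0.02, 0, 0.023, 0, 0, 0, 15],
    [0.02, 0, 0.023, 0, 0, 0, 15],
    [0.02, 0, 0.023, 0, 0, 0, 15],
    [0, 0, 0, 0, 0, 0, 15],
  ],
)

```text
clock: 24.97
tool_pos: [0.6083, -0.1723, 0.0783]
tcp_rot: [180.0, 40.0, 105.4]
wrist_force: [0.1, 0.1, -1.5]
gripper_width: 0.0189
grip_force: 22.7
```

```bash
python3 - <<'E'
from plan import *
p,r,st=pose();print(st['clock'],p,st['tcp_rot'],st['wrist_force'],st['torque'])
E
```

```text
24.9667 [ 0.6083194  -0.1723213   0.07834278] [179.9875508   40.01923934 105.36830807] [ 0.13728525  0.11936698 -1.48282679] [ 0.78537687  0.21726643 -0.00528231]
```

```bash
python3 - <<'E'
import edge; from edge import *
from scipy.optimize import least_squares
edge.rh=np.arange(.018,.036,.0005)
f=(avg('top',4),avg('scene',6)); pickle.dump(f,open('f3.pkl','wb'))
c=(.6066,-.1612); z=.0467+.010
D=np.degrees(az)
for n,d in zip(('top','scene'),f):
    e,g=edges(d,c,z); print(n,' '.join(f'{int(round(a))}:{x:.0f}/{y:.0f}' for a,x,y in zip(D,e,g)))
    m=(((D>=190)&(D<=350)|(D==0)) if n=='top' else (D<=95)|(D>=235))&(g>1.5)
    r=least_squares(lambda q:(25.5+q[0]*np.cos(az)+q[1]*np.sin(az)-e)*m,[0,0],loss='soft_l1'); print(np.round(r.x,1))
E
```

```text
top 0:22/4 15:33/2 30:31/1 45:34/0 60:30/0 75:27/1 90:26/0 105:26/0 120:22/0 135:25/2 150:23/5 165:34/2 180:35/1 195:33/4 210:30/4 225:28/5 240:30/5 255:29/6 270:32/7 285:29/7 300:30/8 315:29/2 330:34/4 345:23/4
[-2.1 -4.7]
scene 0:24/3 15:35/2 30:24/2 45:24/2 60:23/2 75:26/2 90:30/3 105:22/1 120:30/0 135:33/0 150:24/1 165:33/2 180:24/0 195:20/1 210:21/2 225:19/2 240:34/2 255:30/3 270:28/4 285:27/4 300:25/3 315:26/4 330:26/3 345:22/3
[-1.6 -1.4]
```

Emit:
drive_tool(
  series=[
    [0.02, 0, 0.023, 0, 0, 0, 15],
    [0.02, 0, 0.023, 0, 0, 0, 15],
    [0, 0, 0, 0, 0, 0, 15],
  ],
)

```text
clock: 25.72
tool_pos: [0.6083, -0.1723, 0.0771]
tcp_rot: [180.0, 40.0, 105.4]
wrist_force: [-0.1, -0.6, -0.9]
gripper_width: 0.0186
grip_force: 22.7
```

Emit:
drive_tool(
  series=[
    [0.016, 0, 0.019, 0, 0, 0, 15],
    [0, 0, 0, 0, 0, 0, 15],
  ],
)

```text
clock: 25.88
tool_pos: [0.6083, -0.1723, 0.0767]
tcp_rot: [180.0, 40.0, 105.4]
wrist_force: [-0.3, 0.1, -0.4]
gripper_width: 0.0185
grip_force: 22.7
```

Emit:
drive_tool(
  series=[
    [0.016, 0, 0.019, 0, 0, 0, 15],
    [0, 0, 0, 0, 0, 0, 15],
  ],
)

```text
clock: 26.05
tool_pos: [0.6085, -0.1724, 0.0765]
tcp_rot: [180.0, 40.0, 105.3]
wrist_force: [-1.1, 1.5, 3.2]
gripper_width: 0.0186
grip_force: 23.0
```

Emit:
drive_tool(
  series=[
    [0, 0, 0, 0, 0, 0, 15],
    [0, 0, 0, 0, 0, 0, 15],
  ],
)

```text
clock: 26.22
tool_pos: [0.6085, -0.1724, 0.0765]
tcp_rot: [180.0, 40.0, 105.3]
wrist_force: [-0.1, 1.6, 4.8]
gripper_width: 0.0183
grip_force: 23.1
```

Emit:
drive_tool(
  series=[
    [0, 0, 0, 0, 0, 0, 21],
    [0, 0, 0, 0, 0, 0, 24],
    [0, 0, 0, 0, 0, 0, 30],
    [0, 0, 0, 0, 0, 0, 36],
    [0, 0, 0, 0, 0, 0, 42],
    [0, 0, 0, 0, 0, 0, 46],
    [0, 0, 0, 0, 0, 0, 46],
    [0, 0, 0, 0, 0, 0, 46],
  ],
)

```text
clock: 26.88
tool_pos: [0.6083, -0.1723, 0.0762]
tcp_rot: [180.0, 40.0, 105.4]
wrist_force: [0.8, -0.2, -0.2]
gripper_width: 0.0461
grip_force: 0.0
```

Emit:
drive_tool(
  series=[
    [0, 0, -0.3, 0, 0, 0, 46],
    [0, 0, -0.5, 0, 0, 0, 46],
    [0, 0, -0.8, 0, 0, 0, 46],
    [0, 0, -0.8, 0, 0, 0, 46],
    [0, 0, -0.8, 0, 0, 0, 46],
    [0, 0, -0.8, 0, 0, 0, 46],
    [0, 0, -0.8, 0, 0, 0, 46],
    [0, 0, -0.8, 0, 0, 0, 46],
    [0, 0, 0, 0, 0, 0, 46],
  ],
)

```text
clock: 27.63
tool_pos: [0.5897, -0.1005, 0.1644]
tcp_rot: [179.7, 40.0, 105.3]
wrist_force: [-0.3, 0.4, 0.7]
gripper_width: 0.0463
grip_force: 0.0
```

```bash
python3 - <<'E'
from plan import *
p,r,st=pose();print(st['clock'],p,st['tcp_rot'],np.round(st['q'],1),st['wrist_force'])
show(leg(p,r,p+[-.1,.16,.08],r,hand=46,lin=.018))
E
```

```text
27.6333 [ 0.58972902 -0.10049832  0.16437124] [179.74758639  39.9642753  105.33820683] [-27.7  53.3  29.3 100.7  34.9  30.  -25.1] [-0.28097677  0.37397464  0.6776171 ]
12 x [0.36, -0.22, -0.74, 0.0, 0.0, 0.0, 46]
```

Emit:
drive_tool(
  series=[
    [0.36, -0.22, -0.74, 0, 0, 0, 46],
    [0.36, -0.22, -0.74, 0, 0, 0, 46],
    [0.36, -0.22, -0.74, 0, 0, 0, 46],
    [0.36, -0.22, -0.74, 0, 0, 0, 46],
    [0.36, -0.22, -0.74, 0, 0, 0, 46],
    [0.36, -0.22, -0.74, 0, 0, 0, 46],
    [0.36, -0.22, -0.74, 0, 0, 0, 46],
    [0.36, -0.22, -0.74, 0, 0, 0, 46],
    [0.36, -0.22, -0.74, 0, 0, 0, 46],
    [0.36, -0.22, -0.74, 0, 0, 0, 46],
  ],
)

```text
clock: 28.47
tool_pos: [0.5063, 0.0309, 0.2294]
tcp_rot: [180.0, 40.0, 105.4]
wrist_force: [-0.7, -0.2, -0.3]
gripper_width: 0.0461
grip_force: 0.0
```

Emit:
drive_tool(
  series=[
    [0.36, -0.22, -0.74, 0, 0, 0, 46],
    [0.36, -0.22, -0.74, 0, 0, 0, 46],
    [0.2, -0.6, -0.6, 0, 0, 0, 46],
    [0.2, -0.6, -0.6, 0, 0, 0, 46],
    [0, 0, 0, 0, 0, 0, 46],
  ],
)

```text
clock: 28.88
tool_pos: [0.4601, 0.0729, 0.2563]
tcp_rot: [180.0, 40.0, 105.5]
wrist_force: [-0.3, 0.0, 0.1]
gripper_width: 0.0461
grip_force: 0.0
```

```bash
python3 m.py rect3; python3 - <<'E'
import edge; from edge import *
f=pickle.load(open('f1.pkl','rb'))
from scipy.optimize import least_squares
D=np.degrees(az); c=(.6066,-.1612)
edge.rh=np.arange(.016,.034,.0005)
for n,d in zip(('top','scene'),f):
    e,g=edges(d,c,.045+.010); print(n,' '.join(f'{int(round(a))}:{x:.0f}/{y:.0f}' for a,x,y in zip(D,e,g)))
    r=least_squares(lambda q:(q[2]+q[0]*np.cos(az)+q[1]*np.sin(az)-e)*(g>2),[0,0,26],loss='soft_l1'); print(np.round(r.x,1))
edge.rh=np.arange(.030,.050,.0005)
for n,d in zip(('top','scene'),f):
    I=prof(d,c,.045); I=cv2.GaussianBlur(I[...,2]-.6*I[...,0],(5,1),1); g=np.gradient(I,axis=1); e=edge.rh[g.argmax(1)]*1000; w=g.max(1)
    r=least_squares(lambda q:(q[2]+q[0]*np.cos(az)+q[1]*np.sin(az)-e)*(w>2),[0,0,40],loss='soft_l1'); print('pad',np.round(r.x,1))
print(sense()['tool_pos'],sense()['wrist_force'],sense()['clock'])
E
```

```text
top before (np.float64(62.06), np.float64(46.4), 58) after (np.float64(74.64), np.float64(46.47), 65)
  line y 74.87 20.0
  line y 74.86 22.5
scene before (np.float64(63.01), np.float64(45.62), 51) after (np.float64(75.86), np.float64(45.69), 53)
  line y 77.13 4.7
  line y 76.97 6.2
top 0:26/6 15:24/6 30:24/5 45:23/6 60:23/6 75:24/7 90:23/7 105:23/8 120:23/7 135:23/4 150:24/6 165:24/6 180:26/7 195:27/8 210:25/5 225:29/8 240:29/8 255:29/8 270:32/6 285:30/8 300:29/6 315:29/3 330:33/3 345:23/1
[ 0.3 -3.7 25.8]
scene 0:24/2 15:24/2 30:24/2 45:23/2 60:22/3 75:22/4 90:23/3 105:23/3 120:23/3 135:24/3 150:26/3 165:27/4 180:29/3 195:30/1 210:26/1 225:32/2 240:29/3 255:28/4 270:28/4 285:26/3 300:28/3 315:26/3 330:26/3 345:25/3
[-1.8 -2.9 25.5]
pad [-0.4 -0.5 39.7]
pad [ 0.6  0.6 39. ]
[0.4616549  0.07132498 0.25563029] [-0.2479946   0.87187434 -0.05236507] 29.4833
```

```bash
python3 -c "
from station import *
print(close_job())"
```

```text
the job is handed in; nothing more can be done
None
```

I've handed the job in with the lid standing on the cork pad, about 3 mm from its centre, and the pointer within about 1 mm of the long line; the grip stayed near 23 N and I saw no bump or knock, but no verdict came back.

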